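Fetch the white dropper bottle from behind the tall bottles

TASK

The white dropper bottle is needed, but the amber jar and the tall white bottle stand in front of it in the steel tray: first stand both of them on the green lid, then fetch the white dropper bottle from behind and stand it on the middle of the square mat. With that done, put the jar and the tall bottle back upright, each in the middle of its own coaster in the tray (jar on the large one, tall white bottle on the small one). Leave the brown dropper bottle standing where it is and knock nothing over.

Things in the scene. Friction and masses are not known exactly. Their poses are not given: they have to be found in the camera images.
- amber_jar_mid (a point): amber glass jar with black screw cap and paper label, upright cylinder of 56 mm diameter, 122 mm tall, about 0.2 kg; the point is its centre, half-way up (61 mm above its foot). At the start it stands on the large coaster. The glass narrows to the cap above 100 mm. The straight body can be gripped anywhere between 20 and 95 mm above the foot; high up, the fingers stay over the dropper bottles
- white_bottle_mid (a point): tall white plastic bottle with white cap, upright cylinder of 39 mm diameter, 150 mm tall, about 0.12 kg; the point is its centre, half-way up (75 mm above its foot). At the start it stands on the small coaster. It can be gripped anywhere between 20 and 95 mm above the foot
- white_dropper_mid (a point): small dropper bottle with white body and red pointed tip, 25 mm diameter, 73 mm tall, about 0.03 kg; the point is its centre, half-way up (36.5 mm above its foot). Only the body, the lowest 46 mm, can be gripped (about 28 mm above the foot). It stands on the tray floor behind the tall pair, to the left or the right of the brown one
- brown_dropper_mid (a point): small dropper bottle of the same size and shape with brown body and blue tip, to be left alone; the point is its centre, half-way up (36.5 mm above its foot). It stands on the tray floor beside the white one, about 44 mm from it along the tray's y axis
- tray: shallow stainless steel tray with open top, 190 mm (its x) by 200 mm (its y), rim 9 mm high, floor 4 mm thick, fixed on the worktop; origin at the centre of its underside. Its x axis points away from the robot: the coasters lie 40 mm to -x of the centre, 33 mm to either side in y, and the droppers stand 12 mm to +x of it. Gripping with the fingers closing along the tray's x axis keeps them clear of the neighbour at the side
- coaster_large: round black rubber coaster, 72 mm diameter, 3 mm thick, fixed on the tray floor, the place of the amber jar; origin at the centre of its underside (4 mm above the worktop), so its top is 7 mm above the worktop
- coaster_small: round black rubber coaster, 50 mm diameter, 3 mm thick, fixed on the tray floor, the place of the tall white bottle; origin at the centre of its underside, its top is 7 mm above the worktop
- green_lid: flat green plastic box lid lying fixed on the worktop to one side of the tray (left or right), 115 mm (its x) by 170 mm (its y), 8 mm thick, the side area where the tall pair waits; origin at the centre of its underside; both fit side by side along its y axis, 40 mm either way from the centre
- mat: square black rubber mat fixed on the worktop on the other side of the tray, 100 mm by 100 mm, 3 mm thick, where the white dropper bottle goes; origin at the centre of its underside
Things that resemble listed ones, but are neither listed nor needed, are in the scene too. There is more than one size of the part that bears white_bottle_mid; the job needs the largest.

How it is judged (in metres and radians):
On the way, in this order (a step that is already met when the one before it is completed fails the run):
1. the amber jar and the tall white bottle both stand upright and released on the green lid, the white dropper bottle still in its place (x of amber_jar_mid in the frame of green_lid between -0.05 and 0.05 m and y of amber_jar_mid in the frame of green_lid between -0.078 and 0.078 m and height (world z) of amber_jar_mid between 0.065 and 0.073 m and angle between each of amber_jar_mid, white_bottle_mid's own z axis and vertical below 0.1 rad and linear speed of each of amber_jar, white_bottle below 0.03 m/s and x of white_bottle_mid in the frame of green_lid between -0.05 and 0.05 m and y of white_bottle_mid in the frame of green_lid between -0.078 and 0.078 m and height (world z) of white_bottle_mid between 0.079 and 0.087 m and contact force between the fingers and amber_jar below 0.1 N and contact force between the fingers and white_bottle below 0.1 N and distance of white_dropper_mid from where it was at the start of the episode below 0.02 m), for 0.2 s.
2. the white dropper bottle stands released on the middle of the mat while the tall pair still waits on the green lid (horizontal distance between white_dropper_mid and mat below 0.015 m and height (world z) of white_dropper_mid between 0.0355 and 0.0435 m and angle between each of white_dropper_mid, amber_jar_mid, white_bottle_mid's own z axis and vertical below 0.1 rad and linear speed of each of white_dropper, amber_jar, white_bottle below 0.03 m/s and contact force between the fingers and white_dropper below 0.1 N and x of amber_jar_mid in the frame of green_lid between -0.05 and 0.05 m and y of amber_jar_mid in the frame of green_lid between -0.078 and 0.078 m and height (world z) of amber_jar_mid between 0.065 and 0.073 m and x of white_bottle_mid in the frame of green_lid between -0.05 and 0.05 m and y of white_bottle_mid in the frame of green_lid between -0.078 and 0.078 m and height (world z) of white_bottle_mid between 0.079 and 0.087 m), for 0.2 s.
At the end, for the whole second after the job is handed in: Amber jar on the large coaster and tall white bottle on the small one (centres within 12 mm), white dropper bottle on the mat within 15 mm of its centre, brown dropper bottle within 15 mm of where it was; all upright (0.1 rad), standing on their surface, released, at rest (horizontal distance between white_dropper_mid and mat below 0.015 m and height (world z) of white_dropper_mid between 0.0355 and 0.0435 m and angle between each of white_dropper_mid, amber_jar_mid, white_bottle_mid, brown_dropper_mid's own z axis and vertical below 0.1 rad and linear speed of each of white_dropper, amber_jar, white_bottle, brown_dropper below 0.03 m/s and horizontal distance between amber_jar_mid and coaster_large below 0.012 m and height (world z) of amber_jar_mid between 0.064 and 0.072 m and horizontal distance between white_bottle_mid and coaster_small below 0.012 m and height (world z) of white_bottle_mid between 0.078 and 0.086 m and distance of brown_dropper_mid from where it was at the start of the episode below 0.015 m and height (world z) of brown_dropper_mid between 0.0365 and 0.0445 m); the robot touches nothing.
It fails at once if a bottle, jar or dropper bottle is knocked over (angle between any of amber_jar_mid, white_bottle_mid, white_dropper_mid, brown_dropper_mid's own z axis and vertical above 0.6 rad).
It fails at once if the brown dropper bottle is moved by more than 20 mm (distance of brown_dropper_mid from where it was at the start of the episode above 0.02 m).
It also fails if it takes over 112 s, if anything falls off the work surface, if the arm or the gripper's body presses on something with over 40 N, if the wrist force passes 120 N, or if a joint passes its speed limit or range.

ROBOT

A 6-joint arm with a two-finger parallel gripper is mounted at the origin on a cart in front of the work surface, level with it; the furniture and walls round the work are solid. World frame = base frame: x ahead of the robot, y to its left, z up, the work surface at z = 0. Lengths are in m, angles in degrees, forces in N, time in s.
With the tool pointing down it reaches from about 0.4 to 0.825 m from the base axis. Payload 7 kg.
Tool frame: the origin (TCP) lies on the front face of the gripper's body, between the roots of the fingers; the fingertips stand 66 mm ahead of it and the grasp point (between the pads) lies 47 mm ahead of it; z points along the fingers, y is the line along which they close (so a half turn about z gives the same grasp; the last joint's range is limited). The gripper opens to 88 mm and grips with 3 to 60 N. Pads are 19 mm wide; open, the fingers measure 130 mm over their backs; the gripper's body (78 mm by 193 mm) begins 47 mm behind the grasp point.
Start: joints at [-50.013, 20.546, 0.682, 0, -70.136, -16.507], TCP at [0.269, -0.619, 0.292] pointing down, gripper open.
Joint ranges: [-176.03, 176.03], [-82.01, 121.73], [-58.28, 71.71], [-173.87, 95.51], [-174.79, -0.11], [-173.66, 173.66]. Speed limits (degrees/s): [136.94, 136.94, 172.46, 180, 180, 180].

INTERFACE

Orientations are given as [roll, pitch, yaw] about the fixed x, y, z axes, in that order (R = Rz(yaw) Ry(pitch) Rx(roll)).
In Python, from plant import ctrl gives the robot as it stands.
- The arm moves only by the tool send_rows, never from a script. Its argument "deltas" is a list of rows, each a list of 2 entries, a list of its own where there are three numbers: the shift along the tool's x, y, z each as a share of 800 mm, from -1 to 1, then the turn about the tool's z as a share of 90 degrees, from -1 to 1. A call has exactly 5 rows; each row is the pose to reach, as a shift and turn from the pose commanded when the call began, along the tool's axes at that moment; what a row does not reach only later rows make up. A row lasts 1/12 s, in which the tool goes at most 41.7 mm and 7.16 degrees, less where a joint would pass 70% of its speed; a pose out of reach is approached as far as the arm can. A call with a number of a shift or a turn outside -1 to 1 is refused whole. A call with a gripper value outside its range is refused whole. "gripper" is the opening, from 0 (shut) to 1 (fully open), set as the call begins (left out, the last holds). The fingers move at their own pace and stop on an object; the grip force is fixed at half the most. Time passes only in rows, so rows that repeat a pose let the fingers close, or fill a call up. It gives the time, the measured TCP pose, the force, the opening and the grip force at its end, in the units of the state.
- ctrl.get_obs(): the state, without advancing time (a new reading comes with each control period).
- ctrl.snapshot(name): name is "scene" or "top" or "wrist"; returns a dict with "color" (480x640x3 uint8, red, green, blue), "vertical_fov" (degrees; the focal length in pixels is half the picture's height over the tangent of half this angle, whatever the lens; pixels are square), "cx", "cy" (the principal point, pixels), "k1" (the pictures are not rectified: a ray, as slopes to the right and down, at radius r is drawn at 1 + k1 r^2 times it, then the intrinsics apply), "rvec" (rotation vector, rad) and "tvec" (3), from world to camera coordinates, as OpenCV has them. Camera axes: x right, y down, z forward; pixel columns grow to the right and rows downward; lengths in m; the calibration is good to about 2 mm. A picture is of the moment at which its call begins. There is no depth.
- ctrl.close_job(): hands the job in; it is judged then, once.
Trained networks look in a picture, given as the dict that the camera call returned (one of the last four; its "shot" number tells which), for a name from the list of things; names that differ only in an ending like _2 or _b are one class to them, and where a whole thing is asked for, a point or a joint stands for the part that bears it (a point fixed in the world has none). Each returns a list of dicts, best first, with "conf" (0 to 1); they miss things now and then, are a little off and sometimes report something else, mostly with a low value. They report only what shows in the picture. A call takes as long as a camera call. They do not tell look-alikes from the thing itself.
- ctrl.boxes_of(picture, thing): "xy" ([column, row] as shares, 0 to 1, of the picture: columns of its width, rows of its height, amid what is visible of it).
- ctrl.cut_out(picture, thing): "pixels" (480x640 bool, what is visible of it) and "xy" ([column, row] as shares, 0 to 1, of the picture: columns of its width, rows of its height, amid what is visible of it).
The state is a dict: "clock": time; "joint_pos": joint angles; "qvel": joint speeds; "tau": joint torques, N m; "tool_pos": TCP position; "orientation": TCP orientation; "force": force on the tool from outside, world axes, zero at the start; "moment": the same for the moment, N m; "opening": finger opening in m; "gripper_force": force on a finger pad.
Only numpy, scipy, OpenCV 4.12 (cv2) and the standard library are available. Lean on these libraries where they do the work, as an engineer would, in place of code of your own. Each camera call takes 0.05 s, during which the arm holds its last target. There are 200 camera calls.

## Working session

There is one attempt and no reset: what is moved stays moved. The work goes in short steps, Python scripts to look and compute and a tool call to move; the robot and the scene stay as the last step left them, time stands still between calls to the robot, and variables do not carry over. Pictures are saved under pics/ and viewed, at most 14 in all, crops included, and the job is handed in when it is done.

Besides the shell and the picture viewer there is one more tool, called after ">>>" as name(argument=value, ...) on one line, values as JSON. send_rows: Moves the arm, as the interface text tells. Shift numbers are shares of 800 mm and turn numbers shares of 90 degrees, none past 1 either way. Its arguments: {"type":"object","properties":{"deltas":{"type":"array","items":{"type":"array"}},"gripper":{"type":"number"}},"required":["deltas"]}

```bash
mkdir -p pics; ls; cat > h.py <<'E'
import numpy as np, cv2
from plant import ctrl
def snap(n,save=None):
    p=ctrl.snapshot(n)
    if save: cv2.imwrite('pics/'+save,p['color'][:,:,::-1])
    return p
def K(p):
    f=240/np.tan(np.radians(p['vertical_fov'])/2)
    return f
def ray(p,u,v):
    f=K(p); x=np.array([(u-p['cx'])/f,(v-p['cy'])/f]); s=x.copy()
    for _ in range(30): s=x/(1+p['k1']*(s@s))
    R=cv2.Rodrigues(np.array(p['rvec'],float))[0]; t=np.array(p['tvec'],float).ravel()
    return -R.T@t, R.T@np.array([s[0],s[1],1])
def at(p,u,v,z):
    o,d=ray(p,u,v); return o+d*(z-o[2])/d[2]
def proj(p,X):
    R=cv2.Rodrigues(np.array(p['rvec'],float))[0]; c=R@np.array(X,float)+np.array(p['tvec'],float).ravel()
    s=c[:2]/c[2]; return s*(1+p['k1']*(s@s))*K(p)+[p['cx'],p['cy']]
E
python3 - <<'E'
from h import *
for n in ('scene','top'):
    p=snap(n,n+'0.png'); print(n,p['vertical_fov'],p['k1'],ray(p,320,240))
    for t in ['amber_jar_mid','white_bottle_mid','white_dropper_mid','brown_dropper_mid','tray','coaster_large','coaster_small','green_lid','mat']:
        for z in ctrl.boxes_of(p,t)[:4]:
            u,v=z['xy'][0]*640,z['xy'][1]*480
            print(t,round(z['conf'],2),round(u),round(v),at(p,u,v,0.0).round(3))
print(ctrl.get_obs())
E
```

```text
pics
scene 44.44281266739399 -0.03530942517772096 (array([0.0349969 , 0.62994887, 0.90851394]), array([ 0.37386707, -0.54284342, -0.75203428]))
amber_jar_mid 0.85 338 207 [ 0.508 -0.126  0.   ]
amber_jar_mid 0.46 372 165 [ 0.518 -0.284  0.   ]
amber_jar_mid 0.22 225 364 [ 0.46   0.303 -0.   ]
white_bottle_mid 0.9 317 222 [ 0.519 -0.063 -0.   ]
white_bottle_mid 0.83 366 264 [ 0.376 -0.025  0.   ]
white_bottle_mid 0.83 241 269 [0.573 0.125 0.   ]
white_dropper_mid 0.59 305 216 [ 0.55  -0.064  0.   ]
white_dropper_mid 0.3 374 162 [ 0.519 -0.295  0.   ]
white_dropper_mid 0.2 336 206 [ 0.513 -0.127  0.   ]
brown_dropper_mid 0.63 298 231 [ 0.537 -0.02   0.   ]
tray 0.96 295 245 [0.521 0.014 0.   ]
coaster_small 0.55 316 257 [0.468 0.016 0.   ]
coaster_small 0.51 317 225 [ 0.517 -0.057 -0.   ]
green_lid 0.75 371 165 [ 0.52  -0.284  0.   ]
mat 0.64 224 364 [0.461 0.305 0.   ]
mat 0.23 317 223 [ 0.52  -0.062  0.   ]
top 50.46890400742155 -0.07512516977304896 (array([0.39455333, 0.00619775, 1.24056823]), array([ 0.03502476, -0.00960346, -0.99960579]))
amber_jar_mid 0.79 343 220 [ 0.486 -0.061 
[... 416 characters left out ...]
95 232 [0.46  0.299 0.   ]
{'clock': 1.0, 'joint_pos': array([-5.00110785e+01,  2.05481202e+01,  6.81359866e-01, -1.39327640e-03,
       -7.01336876e+01, -1.65062801e+01]), 'qvel': array([-0.00427206,  0.01027481, -0.02107668, -0.03158669,  0.00037042,
       -0.00761462]), 'tau': array([-8.32871223e-06, -5.82392550e+01,  2.93304312e+01,  7.00248510e+00,
        1.24454673e-02, -1.73485205e-05]), 'tool_pos': array([ 0.26894679, -0.61908968,  0.29213242]), 'orientation': array([ 1.79999198e+02,  1.12910303e-03, -1.56517832e+02]), 'force': array([ 0.31486837, -0.19040481, -0.31514876]), 'moment': array([0.0232291 , 0.00632981, 0.05926977]), 'gripper_force': 0.0, 'opening': 0.08751984436729549}
```

View pics/scene0.png

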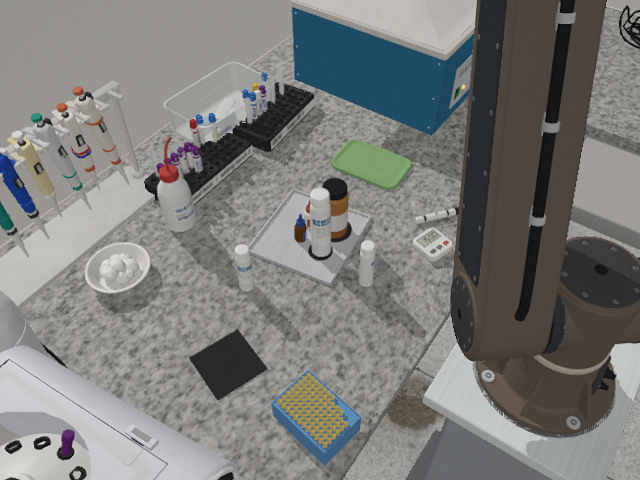

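View pics/top0.png

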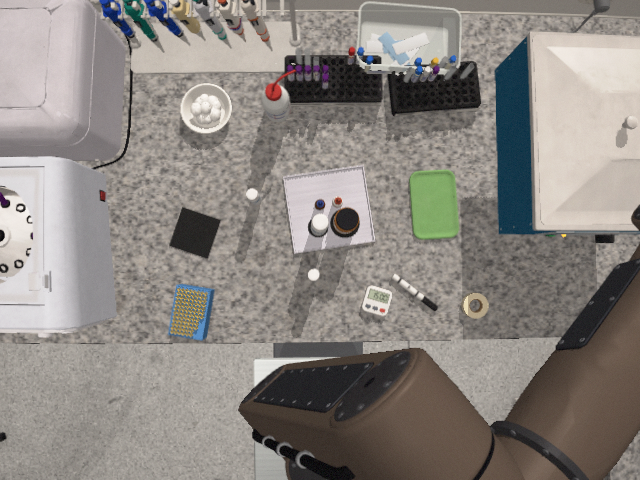

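The tray holds the tall white bottle at scene (319,222), the jar at (338,207), the brown dropper at (299,231) and the red tip of the white dropper behind the jar. Possible mix-ups for the tall bottle are the loose small white bottles at scene (366,264) and (243,268). In the top view the white bottle cap is at (319,224), the jar cap at (346,220), the brown dropper at (320,204) and the white dropper at (338,203). The lid is on the right at (434,204) and the mat on the left at (195,232). I choose the bottle inside the tray, and will check it in a crop.

```bash
python3 - <<'E'
from h import *
p=snap('top')
c=p['color']
crop=cv2.resize(c[155:265,270:385],None,fx=5,fy=5,interpolation=cv2.INTER_CUBIC)
for i in range(0,115,10): cv2.line(crop,(i*5,0),(i*5,8),(255,0,0),1); cv2.putText(crop,str(270+i),(i*5,20),0,.4,(255,0,0))
for i in range(0,110,10): cv2.line(crop,(0,i*5),(8,i*5),(255,0,0),1); cv2.putText(crop,str(155+i),(10,i*5+4),0,.4,(255,0,0))
s=snap('scene'); sc=cv2.resize(s['color'][170:280,245:300+85],None,fx=4,fy=4,interpolation=cv2.INTER_CUBIC)
cv2.imwrite('pics/crop_top.png',crop[:,:,::-1]); cv2.imwrite('pics/crop_sc.png',sc[:,:,::-1])
hsv=cv2.cvtColor(c,cv2.COLOR_RGB2HSV)
def rect(m,z,n):
    k,_=cv2.findContours(m.astype(np.uint8),cv2.RETR_EXTERNAL,cv2.CHAIN_APPROX_NONE)
    k=max(k,key=cv2.contourArea)[:,0]
    w=np.array([at(p,u,v,z)[:2] for u,v in k],np.float32)
    print(n,cv2.minAreaRect(w*1000), len(k))
for t,z in (('tray',.009),('green_lid',.008),('mat',.003)):
    r=ctrl.cut_out(p,t)
    if r: rect(r[0]['pixels'],z,t)
g=np.zeros((480,640),bool); g[160:245,400:470]=(cv2.inRange(hsv,(35,70,40),(85,255,255))>0)[160:245,400:470]; rect(g,.008,'lidcol')
g=np.zeros((480,640),bool); g[200:265,160:230]=(c.max(2)<60)[200:265,160:230]; rect(g,.003,'matcol')
E
```

```text
green_lid ((523.7900390625, -284.8747253417969), (166.83412170410156, 114.61349487304688), 2.945838212966919) 205
mat ((459.3938293457031, 299.0941162109375), (102.30841064453125, 99.0628662109375), 71.23469543457031) 146
lidcol ((523.3345336914062, -285.2378234863281), (168.0443572998047, 114.30123901367188), 2.976006269454956) 204
matcol ((458.9803771972656, 299.34075927734375), (98.54960632324219, 96.79068756103516), 71.1144027709961) 148
```

View pics/crop_top.png

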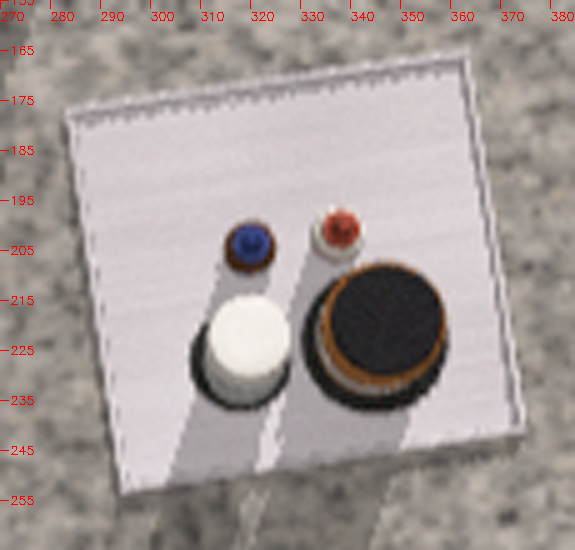

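View pics/crop_sc.png

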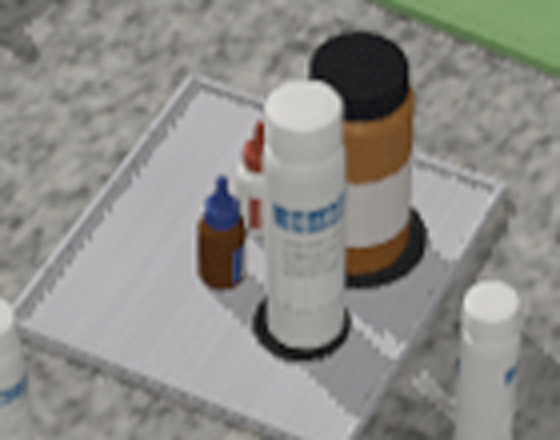

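The crops confirm the picks. The tall white bottle stands on the small coaster, the jar on the large one, and the red-tipped dropper is behind the jar with the brown dropper to its left.

```bash
python3 - <<'E'
from h import *
p=snap('top')
A=lambda x,y,z: at(p,270+x/5-.5+.1,155+y/5-.5+.1,z)[:2]
cs=np.array([A(68,112,.009),A(467,60,.009),A(525,432,.009),A(120,492,.009)])
c=cs.mean(0); print('tray',cs.round(4),c, 'sizes',[np.linalg.norm(cs[i]-cs[i-1]).round(3) for i in range(4)])
ex=(cs[0]+cs[1]-cs[2]-cs[3]); yaw=np.arctan2(ex[1],ex[0]); ey=(cs[0]+cs[3]-cs[1]-cs[2]); print(np.degrees(yaw),np.degrees(np.arctan2(-ey[0],ey[1])))
R=np.array([[np.cos(yaw),-np.sin(yaw)],[np.sin(yaw),np.cos(yaw)]])
for n,q in (('csmall',(-.04,.033)),('clarge',(-.04,-.033)),('brown',(.012,.022)),('wdrop',(.012,-.022))): print(n,(c+R@q).round(4))
print('meas bottle',A(249,335,.157),'csmall',A(241,360,.007),'jar',A(386,320,.129),'clarge',A(375.5,339,.007),'blue',A(250,243,.072),'red',A(341,229,.072))
for x,y,z,n in ((.47,.0,.1,'a'),): pass
for n,u,v in (('b1',252,194),('b2',313.5,274)): print(n,at(p,u,v,.11))
E
```

```text
tray [[ 0.592   0.0825]
 [ 0.6163 -0.1125]
 [ 0.434  -0.1381]
 [ 0.4069  0.0584]] [ 0.51230482 -0.02743166] sizes [np.float64(0.187), np.float64(0.197), np.float64(0.184), np.float64(0.198)]
7.698896787222556 7.489493304597882
csmall [ 4.682e-01 -1.000e-04]
clarge [ 0.4771 -0.0655]
brown [ 0.5212 -0.004 ]
wdrop [ 0.5271 -0.0476]
meas bottle [ 0.47179175 -0.00330907] csmall [ 0.47035624 -0.00062753] jar [ 0.47986083 -0.0636593 ] clarge [ 0.4800043  -0.06609894] blue [ 0.52036124 -0.00491693] red [ 0.52652784 -0.04697459]
b1 [0.53814915 0.14594635 0.11      ]
b2 [0.35899044 0.01045573 0.11      ]
```

```bash
cat > plan.py <<'E'
import sys,json,numpy as np
# plan(start(x,y,z,yaw), [(x,y,z,yaw,ncalls)...]) -> calls of 5 rows, smooth profile per leg, rounding tracked
def plan(s,legs):
    s=np.array(s,float)
    for L in legs:
        e=np.array(L[:4],float); n=int(L[4])*5; a=s.copy(); t=np.arange(1,n+1)/n
        t=np.where(n>5,0.5*t+0.5*t*t*(3-2*t),t)
        P=a+(e-a)*t[:,None]; Q=np.vstack([a,P]); d=np.diff(Q,axis=0)
        print('leg',L,'max mm/row',round(np.linalg.norm(d[:,:3],axis=1).max()*1000,1),'deg/row',round(abs(d[:,3]).max(),1))
        for k in range(0,n,5):
            y=np.radians(s[3]); M=np.array([[np.cos(y),np.sin(y),0],[np.sin(y),-np.cos(y),0],[0,0,-1]]) # tool axes as rows
            rows=[[[round(float(v),3)+0 for v in M@(P[i,:3]-s[:3])/.8],round(-(P[i,3]-s[3])/90,3)+0] for i in range(k,k+5)]
            print(json.dumps(rows).replace(' ',''))
            s=s.copy(); s[:3]+=M.T@np.array(rows[-1][0])*.8; s[3]-=rows[-1][1]*90
    print('end',s.round(4).tolist())
    return s
def now():
    from plant import ctrl
    o=ctrl.get_obs(); print('now',np.round(o['tool_pos'],4),np.round(o['orientation'],2),o['clock'],round(o['opening'],4)); return [*o['tool_pos'],o['orientation'][2]]
E
python3 - <<'E'
from plan import *
plan(now(),[(.4705,-.001,.28,-82.4,5),(.4705,-.001,.162,-82.4,2)])
E
```

```text
now [ 0.2689 -0.6191  0.2922] [ 180.     -0.   -156.52] 1.3 0.0877
leg (0.4705, -0.001, 0.28, -82.4, 5) max mm/row 32.5 deg/row 3.7
[[[-0.012,0.014,0.0],-0.018],[[-0.026,0.03,0.001],-0.04],[[-0.043,0.049,0.001],-0.066],[[-0.062,0.07,0.002],-0.094],[[-0.082,0.092,0.002],-0.125]]
[[[-0.026,0.02,0.001],-0.034],[[-0.054,0.042,0.002],-0.069],[[-0.083,0.064,0.002],-0.106],[[-0.114,0.087,0.003],-0.145],[[-0.145,0.111,0.004],-0.185]]
[[[-0.037,0.014,0.0],-0.04],[[-0.075,0.028,0.001],-0.081],[[-0.113,0.042,0.002],-0.122],[[-0.151,0.056,0.003],-0.163],[[-0.189,0.07,0.003],-0.204]]
[[[-0.039,0.002,0.001],-0.04],[[-0.077,0.003,0.002],-0.078],[[-0.114,0.005,0.003],-0.115],[[-0.149,0.006,0.003],-0.151],[[-0.182,0.007,0.004],-0.184]]
[[[-0.029,-0.007,0.0],-0.031],[[-0.057,-0.014,0.001],-0.06],[[-0.081,-0.02,0.001],-0.085],[[-0.102,-0.026,0.002],-0.107],[[-0.119,-0.03,0.002],-0.126]]
leg (0.4705, -0.001, 0.162, -82.4, 2) max mm/row 14.7 deg/row 0.0
[[[0.0,0.0,0.009],0.0],[[0.0,0.0,0.022],0.0],[[0.0,0.0,0.038],0.0],[[0.0,0.0,0.056],0.0],[[0.0,0.0,0.074],0.0]]
[[[0.0,0.0,0.018],0.0],[[0.0,0.0,0.036],0.0],[[0.0,0.0,0.051],0.0],[[0.0,0.0,0.064],0.0],[[0.0,0.0,0.074],0.0]]
end [0.4704, -0.0013, 0.1618, -82.3613]
```

>>> send_rows(deltas=[[[-0.012,0.014,0.0],-0.018],[[-0.026,0.03,0.001],-0.04],[[-0.043,0.049,0.001],-0.066],[[-0.062,0.07,0.002],-0.094],[[-0.082,0.092,0.002],-0.125]], gripper=1)

```text
clock: 1.72
tool_pos: [0.2998, -0.5247, 0.2903]
orientation: [180.0, -0.0, -145.2]
force: [0.0, 0.6, 0.6]
opening: 0.0875
gripper_force: 0.0
```

>>> send_rows(deltas=[[[-0.026,0.02,0.001],-0.034],[[-0.054,0.042,0.002],-0.069],[[-0.083,0.064,0.002],-0.106],[[-0.114,0.087,0.003],-0.145],[[-0.145,0.111,0.004],-0.185]])

```text
clock: 2.13
tool_pos: [0.3447, -0.3852, 0.2875]
orientation: [-180.0, 0.0, -128.5]
force: [1.6, 0.1, -0.4]
opening: 0.0878
gripper_force: 0.0
```

>>> send_rows(deltas=[[[-0.037,0.014,0.0],-0.04],[[-0.075,0.028,0.001],-0.081],[[-0.113,0.042,0.002],-0.122],[[-0.151,0.056,0.003],-0.163],[[-0.189,0.07,0.003],-0.204]])

```text
clock: 2.55
tool_pos: [0.3952, -0.2318, 0.2852]
orientation: [-180.0, 0.0, -110.1]
force: [0.6, -0.2, 0.0]
opening: 0.0875
gripper_force: 0.0
```

>>> send_rows(deltas=[[[-0.039,0.002,0.001],-0.04],[[-0.077,0.003,0.002],-0.078],[[-0.114,0.005,0.003],-0.115],[[-0.149,0.006,0.003],-0.151],[[-0.182,0.007,0.004],-0.184]])

```text
clock: 2.97
tool_pos: [0.4406, -0.0932, 0.2822]
orientation: [-179.9, 0.0, -93.5]
force: [0.9, 0.4, 0.0]
opening: 0.0881
gripper_force: 0.0
```

>>> send_rows(deltas=[[[-0.029,-0.007,0.0],-0.031],[[-0.057,-0.014,0.001],-0.06],[[-0.081,-0.02,0.001],-0.085],[[-0.102,-0.026,0.002],-0.107],[[-0.119,-0.03,0.002],-0.126]])

```text
clock: 3.38
tool_pos: [0.4708, 0.0, 0.2802]
orientation: [-180.0, 0.0, -82.2]
force: [-0.2, -0.0, -0.6]
opening: 0.0877
gripper_force: 0.0
```

```bash
python3 - <<'E'
from h import *
p=snap('wrist','w1.png')
for n,X in (('bottle top',(.4705,-.001,.157)),('jar top',(.479,-.065,.129)),('red',(.5268,-.0475,.077)),('blue',(.521,-.0045,.077))): print(n,proj(p,X).round(1))
E
```

```text
bottle top [320.4 256.4]
jar top [321.  133.3]
red [250.2 145.7]
blue [252.7 206.2]
```

View pics/w1.png

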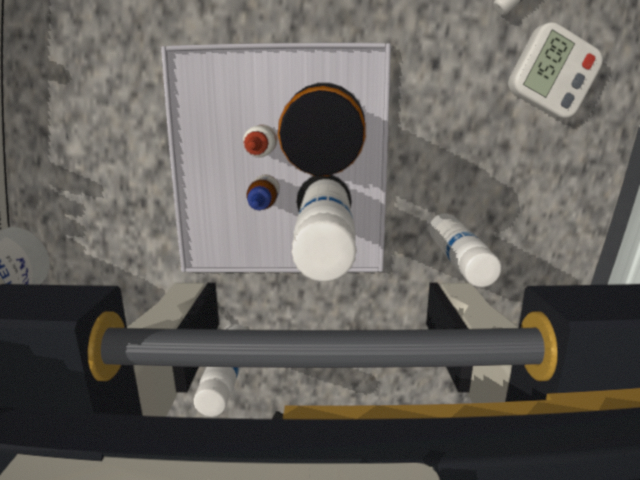

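The wrist view shows the bottle cap at (323,247), jar cap at (322,130), red tip at (256,142) and blue tip at (259,198). That agrees with my estimates to within a few mm, and I shift the bottle by -3 mm in y.

>>> send_rows(deltas=[[[0.004,0.0,0.01],0],[[0.004,0.0,0.022],0],[[0.004,0.0,0.038],0],[[0.004,0.0,0.056],0],[[0.004,0.0,0.074],0]])

```text
clock: 3.85
tool_pos: [0.47, -0.0056, 0.2195]
orientation: [180.0, 0.0, -82.5]
force: [-0.7, -0.2, 0.1]
opening: 0.0881
gripper_force: 0.0
```

>>> send_rows(deltas=[[[0.0,0.0,0.018],0],[[0.0,0.0,0.036],0],[[0.0,0.0,0.051],0],[[0.0,0.0,0.064],0],[[0.0,0.0,0.074],0]])

```text
clock: 4.27
tool_pos: [0.4697, -0.0058, 0.16]
orientation: [179.9, -0.0, -82.5]
force: [-0.8, 0.8, 0.1]
opening: 0.0877
gripper_force: 0.0
```

>>> send_rows(deltas=[[[0.0,0.0,0.0],0],[[0.0,0.0,0.0],0],[[0.0,0.0,0.0],0],[[0.0,0.0,0.0],0],[[0.0,0.0,0.0],0]], gripper=0)

```text
clock: 4.68
tool_pos: [0.4711, -0.0044, 0.1623]
orientation: [-179.9, 0.0, -82.4]
force: [0.3, 0.1, -1.4]
opening: 0.0599
gripper_force: 0.0
```

>>> send_rows(deltas=[[[0.0,0.0,0.0],0],[[0.0,0.0,0.0],0],[[0.0,0.0,0.0],0],[[0.0,0.0,0.0],0],[[0.0,0.0,0.0],0]])

```text
clock: 5.1
tool_pos: [0.4709, -0.0044, 0.1619]
orientation: [-180.0, -0.0, -82.3]
force: [-0.3, -0.2, 0.7]
opening: 0.038
gripper_force: 29.9
```

```bash
python3 - <<'E'
from plan import *
plan([.4707,-.0045,.162,-82.4],[(.4707,-.0045,.3,-82.4,2),(.5635,-.283,.3,-175,3),(.5635,-.283,.1635,-175,2)])
E
```

```text
leg (0.4707, -0.0045, 0.3, -82.4, 2) max mm/row 17.1 deg/row 0.0
[[[0.0,0.0,-0.011],0.0],[[0.0,0.0,-0.026],0.0],[[0.0,0.0,-0.045],0.0],[[0.0,0.0,-0.065],0.0],[[0.0,0.0,-0.086],0.0]]
[[[0.0,0.0,-0.022],0.0],[[0.0,0.0,-0.042],0.0],[[0.0,0.0,-0.06],0.0],[[0.0,0.0,-0.075],0.0],[[0.0,0.0,-0.086],0.0]]
leg (0.5635, -0.283, 0.3, -175, 3) max mm/row 24.4 deg/row 7.7
[[[0.014,-0.003,0.0],0.041],[[0.033,-0.006,0.0],0.094],[[0.055,-0.01,0.0],0.156],[[0.08,-0.015,0.0],0.227],[[0.107,-0.02,0.0],0.305]]
[[[0.023,-0.018,0.0],0.082],[[0.046,-0.037,0.0],0.167],[[0.07,-0.056,0.0],0.252],[[0.094,-0.075,0.0],0.337],[[0.117,-0.093,0.0],0.419]]
[[[0.007,-0.027,0.0],0.077],[[0.013,-0.051,0.0],0.148],[[0.018,-0.073,0.0],0.211],[[0.023,-0.091,0.0],0.264],[[0.026,-0.105,-0.001],0.305]]
leg (0.5635, -0.283, 0.1635, -175, 2) max mm/row 17.0 deg/row 0.0
[[[0.0,0.0,0.011],0.0],[[0.0,0.0,0.026],0.0],[[0.0,0.0,0.044],0.0],[[0.0,0.0,0.064],0.0],[[0.0,0.0,0.086],0.0]]
[[[0.0,0.0,0.021],0.0],[[0.0,0.0,0.041],0.0],[[0.0,0.0,0.059],0.0],[[0.0,0.0,0.074],0.0],[[0.0,-0.001,0.085],0.0]]
end [0.5637, -0.2834, 0.1636, -175.01]
```

>>> send_rows(deltas=[[[0.0,0.0,-0.011],0],[[0.0,0.0,-0.026],0],[[0.0,0.0,-0.045],0],[[0.0,0.0,-0.065],0],[[0.0,0.0,-0.086],0]])

```text
clock: 5.52
tool_pos: [0.4704, -0.0046, 0.2315]
orientation: [180.0, -0.0, -82.4]
force: [-0.0, 0.4, -0.7]
opening: 0.0377
gripper_force: 29.9
```

>>> send_rows(deltas=[[[0.0,0.0,-0.022],0],[[0.0,0.0,-0.042],0],[[0.0,0.0,-0.06],0],[[0.0,0.0,-0.075],0],[[0.0,0.0,-0.086],0]])

```text
clock: 5.93
tool_pos: [0.4708, -0.0045, 0.301]
orientation: [-179.9, 0.0, -82.4]
force: [0.2, 0.5, -1.4]
opening: 0.0381
gripper_force: 29.9
```

```bash
python3 - <<'E'
from plan import *
now()
plan([.4707,-.0045,.2996,-82.4],[(.5635,-.283,.3,-175,4)])
from h import *
snap('scene','s1.png')
E
```

```text
now [ 0.4708 -0.0045  0.301 ] [-1.7993e+02  2.0000e-02 -8.2360e+01] 5.9333 0.0381
leg (0.5635, -0.283, 0.3, -175, 4) max mm/row 18.3 deg/row 5.8
[[[0.01,-0.002,0.0],0.029],[[0.023,-0.004,0.0],0.066],[[0.038,-0.007,0.0],0.108],[[0.055,-0.01,0.0],0.156],[[0.073,-0.014,0.0],0.209]]
[[[0.018,-0.01,0.0],0.056],[[0.036,-0.021,0.0],0.116],[[0.055,-0.031,0.0],0.178],[[0.075,-0.043,0.0],0.241],[[0.095,-0.054,0.0],0.305]]
[[[0.012,-0.019,0.0],0.065],[[0.025,-0.038,0.0],0.128],[[0.037,-0.057,0.0],0.19],[[0.048,-0.074,0.0],0.249],[[0.059,-0.091,0.0],0.306]]
[[[0.002,-0.019,0.0],0.052],[[0.003,-0.036,0.0],0.1],[[0.005,-0.051,0.0],0.143],[[0.006,-0.064,0.0],0.179],[[0.007,-0.075,-0.001],0.209]]
end [0.5636, -0.2833, 0.3004, -175.01]
```

View pics/s1.png

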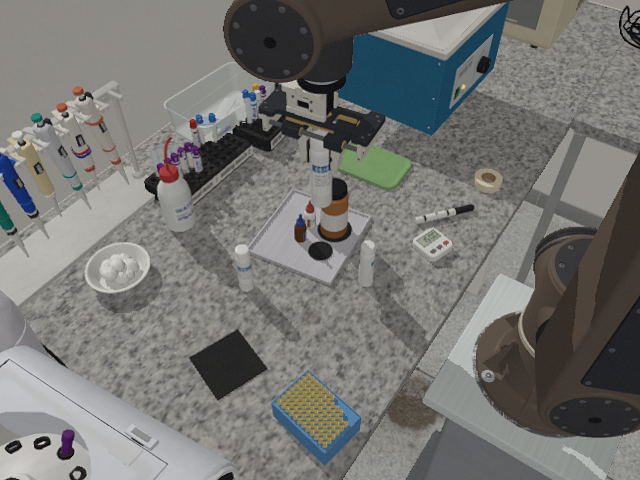

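The bottle hangs upright at (321,178), the small coaster is now bare at (320,251), and the other items haven't moved.

```bash
python3 - <<'E'
from h import *
p=snap('scene')
print('box',at(p,430,128,0),at(p,295,48,0),'csmall approx',at(p,320,251,.007))
c=p['color']; m=np.zeros((480,640),np.uint8); m[238:264,304:337]=(c[238:264,304:337].max(2)<70)
k=max(cv2.findContours(m,0,1)[0],key=cv2.contourArea)[:,0]
w=np.array([at(p,u,v,.007)[:2] for u,v in k],np.float32)*1000
print(cv2.minEnclosingCircle(w), cv2.fitEllipse(w))
E
```

```text
box [ 0.47135655 -0.48429897  0.        ] [ 0.96647599 -0.59493191  0.        ] csmall approx [0.46652632 0.00339306 0.007     ]
((467.24481201171875, 2.108135223388672), 24.29117774963379) ((467.375244140625, 2.077768325805664), (45.94017028808594, 46.509796142578125), 99.76387023925781)
```

>>> send_rows(deltas=[[[0.01,-0.002,0.0],0.029],[[0.023,-0.004,0.0],0.066],[[0.038,-0.007,0.0],0.108],[[0.055,-0.01,0.0],0.156],[[0.073,-0.014,0.0],0.209]])

```text
clock: 6.45
tool_pos: [0.4892, -0.0613, 0.2984]
orientation: [179.9, -0.0, -101.4]
force: [0.1, -0.4, -1.6]
opening: 0.0384
gripper_force: 29.9
```

>>> send_rows(deltas=[[[0.018,-0.01,0.0],0.056],[[0.036,-0.021,0.0],0.116],[[0.055,-0.031,0.0],0.178],[[0.075,-0.043,0.0],0.241],[[0.095,-0.054,0.0],0.305]])

```text
clock: 6.87
tool_pos: [0.5171, -0.1446, 0.2983]
orientation: [179.9, -0.1, -128.9]
force: [0.5, 1.3, -0.9]
opening: 0.038
gripper_force: 29.9
```

>>> send_rows(deltas=[[[0.012,-0.019,0.0],0.065],[[0.025,-0.038,0.0],0.128],[[0.037,-0.057,0.0],0.19],[[0.048,-0.074,0.0],0.249],[[0.059,-0.091,0.0],0.306]])

```text
clock: 7.28
tool_pos: [0.5445, -0.2269, 0.298]
orientation: [179.9, -0.1, -156.4]
force: [1.1, 0.0, -1.4]
opening: 0.038
gripper_force: 29.9
```

>>> send_rows(deltas=[[[0.002,-0.019,0.0],0.052],[[0.003,-0.036,0.0],0.1],[[0.005,-0.051,0.0],0.143],[[0.006,-0.064,0.0],0.179],[[0.007,-0.075,-0.001],0.209]])

```text
clock: 7.7
tool_pos: [0.5636, -0.2839, 0.2984]
orientation: [179.9, -0.1, -175.2]
force: [-0.0, 1.0, -1.3]
opening: 0.0383
gripper_force: 29.9
```

>>> send_rows(deltas=[[[0.0,0.0,0.011],0],[[0.0,0.0,0.026],0],[[0.0,0.0,0.044],0],[[0.0,0.0,0.064],0],[[0.0,0.0,0.086],0]])

```text
clock: 8.12
tool_pos: [0.5631, -0.2824, 0.2293]
orientation: [180.0, -0.1, -174.9]
force: [-0.0, -0.5, -1.6]
opening: 0.0379
gripper_force: 29.9
```

>>> send_rows(deltas=[[[0.0,0.0,0.021],0],[[0.0,0.0,0.041],0],[[0.0,0.0,0.059],0],[[0.0,0.0,0.074],0],[[0.0,0.0,0.085],0]])

```text
clock: 8.53
tool_pos: [0.5633, -0.2827, 0.1622]
orientation: [180.0, -0.1, -174.9]
force: [-6.3, 6.8, 48.4]
opening: 0.0378
gripper_force: 30.3
```

>>> send_rows(deltas=[[[0.0,0.0,0.0],0],[[0.0,0.0,0.0],0],[[0.0,0.0,0.0],0],[[0.0,0.0,0.0],0],[[0.0,0.0,0.0],0]])

```text
clock: 8.95
tool_pos: [0.5638, -0.2832, 0.1632]
orientation: [180.0, -0.0, -175.0]
force: [0.2, 0.3, -0.8]
opening: 0.0381
gripper_force: 29.9
```

>>> send_rows(deltas=[[[0,0,0],0],[[0,0,0],0],[[0,0,0],0],[[0,0,0],0],[[0,0,0],0]], gripper=1)

```text
clock: 9.37
tool_pos: [0.5639, -0.2833, 0.1635]
orientation: [-180.0, 0.0, -175.0]
force: [0.4, 0.6, 0.8]
opening: 0.066
gripper_force: 0.0
```

>>> send_rows(deltas=[[[0,0,0],0],[[0,0,0],0],[[0,0,-0.01],0],[[0,0,-0.03],0],[[0,0,-0.06],0]])

```text
clock: 9.78
tool_pos: [0.5628, -0.283, 0.2103]
orientation: [179.9, -0.2, -175.0]
force: [0.6, -0.6, 1.0]
opening: 0.0872
gripper_force: 0.0
```

>>> send_rows(deltas=[[[0,0,-0.03],0],[[0,0,-0.06],0],[[0,0,-0.08],0],[[0,0,-0.1],0],[[0,0,-0.11],0]])

```text
clock: 10.2
tool_pos: [0.5644, -0.2836, 0.3026]
orientation: [-179.9, 0.2, -175.0]
force: [0.2, -0.3, 1.0]
opening: 0.0877
gripper_force: 0.0
```

```bash
python3 - <<'E'
from plan import *
s=now()
plan([s[0],s[1],s[2],-175],[(.479,-.0655,.28,-82.4,4),(.479,-.0655,.147,-82.4,2)])
E
```

```text
now [ 0.5644 -0.2836  0.3026] [-179.91    0.19 -174.96] 10.2 0.0877
leg (0.479, -0.0655, 0.28, -82.4, 4) max mm/row 14.7 deg/row 5.8
[[[0.002,0.008,0.001],-0.029],[[0.005,0.018,0.002],-0.066],[[0.009,0.03,0.003],-0.108],[[0.013,0.043,0.004],-0.156],[[0.017,0.057,0.006],-0.209]]
[[[-0.001,0.016,0.001],-0.056],[[-0.002,0.033,0.003],-0.116],[[-0.002,0.051,0.005],-0.178],[[-0.003,0.069,0.006],-0.241],[[-0.004,0.087,0.008],-0.305]]
[[[-0.009,0.016,0.002],-0.065],[[-0.018,0.031,0.004],-0.128],[[-0.027,0.047,0.005],-0.19],[[-0.035,0.061,0.007],-0.249],[[-0.043,0.075,0.008],-0.306]]
[[[-0.013,0.008,0.002],-0.052],[[-0.024,0.016,0.003],-0.1],[[-0.035,0.022,0.004],-0.143],[[-0.043,0.028,0.005],-0.179],[[-0.05,0.032,0.006],-0.209]]
leg (0.479, -0.0655, 0.147, -82.4, 2) max mm/row 16.5 deg/row 0.0
[[[0.0,0.0,0.011],0.0],[[0.0,0.0,0.025],0.0],[[0.0,0.0,0.043],0.0],[[0.0,0.0,0.063],0.0],[[0.0,0.0,0.083],0.0]]
[[[0.0,0.0,0.021],0.0],[[0.0,0.0,0.041],0.0],[[0.0,0.0,0.058],0.0],[[0.0,0.0,0.073],0.0],[[0.0,0.0,0.083],0.0]]
end [0.4791, -0.0658, 0.1474, -82.39]
```

>>> send_rows(deltas=[[[0.002,0.008,0.001],-0.029],[[0.005,0.018,0.002],-0.066],[[0.009,0.03,0.003],-0.108],[[0.013,0.043,0.004],-0.156],[[0.017,0.057,0.006],-0.209]])

```text
clock: 10.62
tool_pos: [0.546, -0.2387, 0.2945]
orientation: [180.0, -0.0, -156.0]
force: [-0.5, -0.8, -0.2]
opening: 0.0878
gripper_force: 0.0
```

>>> send_rows(deltas=[[[-0.001,0.016,0.001],-0.056],[[-0.002,0.033,0.003],-0.116],[[-0.002,0.051,0.005],-0.178],[[-0.003,0.069,0.006],-0.241],[[-0.004,0.087,0.008],-0.305]])

```text
clock: 11.03
tool_pos: [0.5207, -0.1735, 0.2881]
orientation: [180.0, -0.0, -128.4]
force: [0.4, -0.4, 0.6]
opening: 0.0876
gripper_force: 0.0
```

>>> send_rows(deltas=[[[-0.009,0.016,0.002],-0.065],[[-0.018,0.031,0.004],-0.128],[[-0.027,0.047,0.005],-0.19],[[-0.035,0.061,0.007],-0.249],[[-0.043,0.075,0.008],-0.306]])

```text
clock: 11.45
tool_pos: [0.4953, -0.1091, 0.2816]
orientation: [180.0, 0.0, -100.9]
force: [-0.1, -0.1, -0.4]
opening: 0.0875
gripper_force: 0.0
```

>>> send_rows(deltas=[[[-0.013,0.008,0.002],-0.052],[[-0.024,0.016,0.003],-0.1],[[-0.035,0.022,0.004],-0.143],[[-0.043,0.028,0.005],-0.179],[[-0.05,0.032,0.006],-0.209]])

```text
clock: 11.87
tool_pos: [0.478, -0.065, 0.277]
orientation: [180.0, 0.0, -82.2]
force: [0.1, -0.7, -0.2]
opening: 0.0876
gripper_force: 0.0
```

```bash
python3 - <<'E'
from h import *
from plan import now
now()
p=snap('scene'); print('bottle top?'); 
t=snap('top')
v=np.hstack([cv2.resize(p['color'][130:290,240:430],(712,600)) ]); cv2.imwrite('pics/s2.png',v[:,:,::-1])
w=snap('wrist','w2.png'); print(proj(w,(.479,-.0655,.129)),proj(w,(.5268,-.0475,.077)))
E
```

```text
now [ 0.478 -0.065  0.277] [ 1.800e+02  1.000e-02 -8.217e+01] 11.8667 0.0876
bottle top?
[318.39815742 243.22821633] [251.17677725 236.50179773]
```

View pics/s2.png

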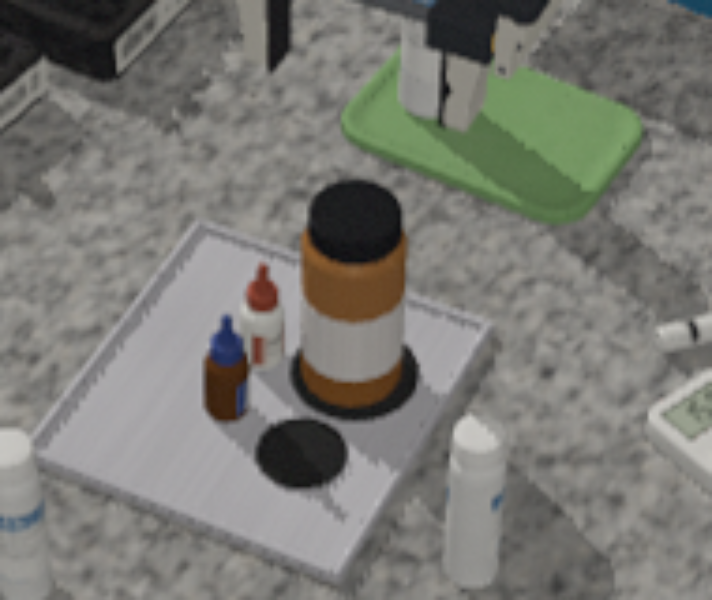

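View pics/w2.png

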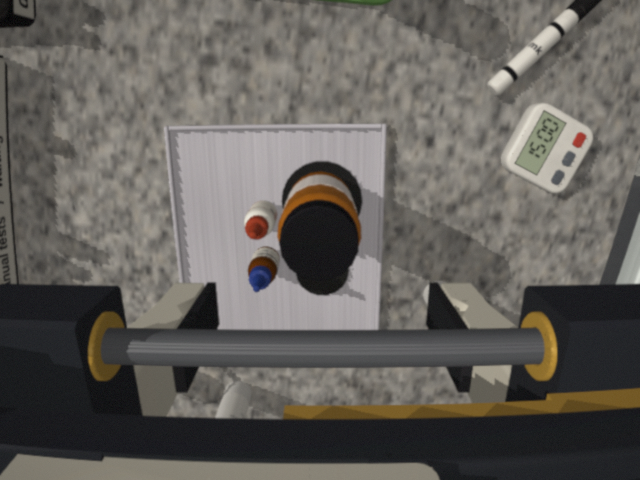

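The crop shows the tall bottle upright on the lid at crop (430,80), partly hidden by the fingers. The tray still holds the jar, both droppers and the bare small coaster. The wrist view has the jar cap at (319,242), where I predicted it, so I descend.

>>> send_rows(deltas=[[[0.0,0.0,0.011],0],[[0.0,0.0,0.025],0],[[0.0,0.0,0.043],0],[[0.0,0.0,0.063],0],[[0.0,0.0,0.083],0]])

```text
clock: 12.43
tool_pos: [0.4784, -0.066, 0.2094]
orientation: [-180.0, 0.0, -82.5]
force: [-0.6, 0.1, 0.1]
opening: 0.0879
gripper_force: 0.0
```

>>> send_rows(deltas=[[[0.0,0.0,0.021],0],[[0.0,0.0,0.041],0],[[0.0,0.0,0.058],0],[[0.0,0.0,0.073],0],[[0.0,0.0,0.083],0]])

```text
clock: 12.85
tool_pos: [0.4778, -0.0661, 0.1423]
orientation: [179.9, -0.0, -82.5]
force: [0.1, -0.5, -0.0]
opening: 0.0875
gripper_force: 0.0
```

>>> send_rows(deltas=[[[0,0,0],0],[[0,0,0],0],[[0,0,0],0],[[0,0,0],0],[[0,0,0],0]], gripper=0)

```text
clock: 13.27
tool_pos: [0.4788, -0.0654, 0.1448]
orientation: [-179.9, 0.0, -82.4]
force: [2.3, 0.6, 0.4]
opening: 0.0601
gripper_force: 0.0
```

>>> send_rows(deltas=[[[0,0,0],0],[[0,0,0],0],[[0,0,0],0],[[0,0,0],0],[[0,0,0],0]])

```text
clock: 13.68
tool_pos: [0.4792, -0.0654, 0.1448]
orientation: [-179.9, -0.0, -82.3]
force: [1.1, 0.4, 5.0]
opening: 0.0552
gripper_force: 30.0
```

```bash
python3 - <<'E'
from plan import *
s=now()
plan([.4791,-.0658,s[2],-82.4],[(.4791,-.0658,.25,-82.4,2),(.4835,-.287,.25,-175,4),(.4835,-.287,.165,-175,1),(.4835,-.287,.1485,-175,1)])
E
```

```text
now [ 0.4792 -0.0654  0.1448] [-1.7991e+02 -1.0000e-02 -8.2340e+01] 13.6833 0.0552
leg (0.4791, -0.0658, 0.25, -82.4, 2) max mm/row 13.0 deg/row 0.0
[[[0.0,0.0,-0.008],0.0],[[0.0,0.0,-0.02],0.0],[[0.0,0.0,-0.034],0.0],[[0.0,0.0,-0.049],0.0],[[0.0,0.0,-0.066],0.0]]
[[[0.0,0.0,-0.016],0.0],[[0.0,0.0,-0.032],0.0],[[0.0,0.0,-0.046],0.0],[[0.0,0.0,-0.057],0.0],[[0.0,0.0,-0.065],0.0]]
leg (0.4835, -0.287, 0.25, -175, 4) max mm/row 13.8 deg/row 5.8
[[[0.008,0.001,0.0],0.029],[[0.018,0.002,0.0],0.066],[[0.029,0.003,0.0],0.108],[[0.042,0.005,0.0],0.156],[[0.056,0.006,0.0],0.209]]
[[[0.015,-0.003,0.0],0.056],[[0.03,-0.006,0.0],0.116],[[0.047,-0.01,0.0],0.178],[[0.063,-0.014,0.0],0.241],[[0.08,-0.017,0.0],0.305]]
[[[0.013,-0.011,0.0],0.065],[[0.026,-0.022,0.0],0.128],[[0.039,-0.033,0.0],0.19],[[0.051,-0.043,0.0],0.249],[[0.063,-0.053,0.0],0.306]]
[[[0.006,-0.013,0.0],0.052],[[0.011,-0.025,0.0],0.1],[[0.015,-0.035,0.0],0.143],[[0.019,-0.044,0.0],0.179],[[0.022,-0.052,0.0],0.209]]
leg (0.4835, -0.287, 0.165, -175, 1) max mm/row 16.9 deg/row 0.0
[[[0.0,0.0,0.021],0.0],[[0.0,0.0,0.042],0.0],[[0.0,0.0,0.063],0.0],[[0.0,0.0,0.085],0.0],[[0.0,0.0,0.106],0.0]]
leg (0.4835, -0.287, 0.1485, -175, 1) max mm/row 3.3 deg/row 0.0
[[[0.0,0.0,0.004],0.0],[[0.0,0.0,0.008],0.0],[[0.0,0.0,0.012],0.0],[[0.0,0.0,0.016],0.0],[[0.0,0.0,0.02],0.0]]
end [0.4835, -0.2873, 0.1488, -175.01]
```

>>> send_rows(deltas=[[[0.0,0.0,-0.008],0],[[0.0,0.0,-0.02],0],[[0.0,0.0,-0.034],0],[[0.0,0.0,-0.049],0],[[0.0,0.0,-0.066],0]])

```text
clock: 14.1
tool_pos: [0.4775, -0.0656, 0.1974]
orientation: [179.9, 0.0, -82.4]
force: [0.6, 0.3, -3.8]
opening: 0.0553
gripper_force: 30.0
```

>>> send_rows(deltas=[[[0.0,0.0,-0.016],0],[[0.0,0.0,-0.032],0],[[0.0,0.0,-0.046],0],[[0.0,0.0,-0.057],0],[[0.0,0.0,-0.065],0]])

```text
clock: 14.52
tool_pos: [0.4782, -0.0655, 0.25]
orientation: [-180.0, 0.0, -82.4]
force: [1.1, -0.4, -3.1]
opening: 0.0555
gripper_force: 30.0
```

>>> send_rows(deltas=[[[0.008,0.001,0.0],0.029],[[0.018,0.002,0.0],0.066],[[0.029,0.003,0.0],0.108],[[0.042,0.005,0.0],0.156],[[0.056,0.006,0.0],0.209]])

```text
clock: 14.93
tool_pos: [0.4791, -0.1108, 0.2488]
orientation: [179.9, -0.0, -101.4]
force: [0.2, 0.2, -2.2]
opening: 0.0554
gripper_force: 30.0
```

>>> send_rows(deltas=[[[0.015,-0.003,0.0],0.056],[[0.03,-0.006,0.0],0.116],[[0.047,-0.01,0.0],0.178],[[0.063,-0.014,0.0],0.241],[[0.08,-0.017,0.0],0.305]])

```text
clock: 15.35
tool_pos: [0.4802, -0.1765, 0.2487]
orientation: [179.9, -0.0, -128.9]
force: [0.6, -0.3, -2.8]
opening: 0.0554
gripper_force: 30.0
```

>>> send_rows(deltas=[[[0.013,-0.011,0.0],0.065],[[0.026,-0.022,0.0],0.128],[[0.039,-0.033,0.0],0.19],[[0.051,-0.043,0.0],0.249],[[0.063,-0.053,0.0],0.306]])

```text
clock: 15.77
tool_pos: [0.4817, -0.2424, 0.2486]
orientation: [179.9, -0.1, -156.4]
force: [-0.2, -0.7, -2.7]
opening: 0.0551
gripper_force: 30.0
```

>>> send_rows(deltas=[[[0.006,-0.013,0.0],0.052],[[0.011,-0.025,0.0],0.1],[[0.015,-0.035,0.0],0.143],[[0.019,-0.044,0.0],0.179],[[0.022,-0.052,0.0],0.209]])

```text
clock: 16.18
tool_pos: [0.4824, -0.2874, 0.2485]
orientation: [180.0, -0.1, -175.2]
force: [-0.4, -0.3, -2.3]
opening: 0.0559
gripper_force: 30.0
```

>>> send_rows(deltas=[[[0.0,0.0,0.021],0],[[0.0,0.0,0.045],0],[[0.0,0.0,0.068],0],[[0.0,0.0,0.09],0],[[0.0,0.0,0.106],0]])

```text
clock: 16.6
tool_pos: [0.4819, -0.2867, 0.1623]
orientation: [179.9, -0.1, -175.0]
force: [0.1, 0.3, -2.9]
opening: 0.0554
gripper_force: 30.0
```

>>> send_rows(deltas=[[[0.0,0.0,0.008],0],[[0.0,0.0,0.014],0],[[0.0,0.0,0.018],0],[[0.0,0.0,0.021],0],[[0.0,0.0,0.023],0]])

```text
clock: 17.02
tool_pos: [0.4834, -0.2871, 0.1463]
orientation: [-180.0, 0.0, -175.0]
force: [-1.3, 0.1, 10.2]
opening: 0.0554
gripper_force: 30.0
```

>>> send_rows(deltas=[[[0,0,0],0],[[0,0,0],0],[[0,0,0.001],0],[[0,0,0.001],0],[[0,0,0.001],0]])

```text
clock: 17.43
tool_pos: [0.4837, -0.2872, 0.1463]
orientation: [-179.9, 0.1, -174.9]
force: [-1.5, 0.7, 6.2]
opening: 0.0555
gripper_force: 30.0
```

>>> send_rows(deltas=[[[0,0,0],0],[[0,0,0],0],[[0,0,0],0],[[0,0,0],0],[[0,0,0],0]], gripper=1)

```text
clock: 17.85
tool_pos: [0.483, -0.287, 0.1449]
orientation: [180.0, -0.0, -175.0]
force: [0.2, -0.2, 0.0]
opening: 0.0826
gripper_force: 0.0
```

>>> send_rows(deltas=[[[0,0,0],0],[[0,0,0],0],[[0,0,-0.01],0],[[0,0,-0.03],0],[[0,0,-0.06],0]])

```text
clock: 18.27
tool_pos: [0.4819, -0.2867, 0.1922]
orientation: [179.9, -0.2, -175.0]
force: [1.0, -0.4, -0.2]
opening: 0.0876
gripper_force: 0.0
```

>>> send_rows(deltas=[[[0,0,-0.03],0],[[0,0,-0.06],0],[[0,0,-0.08],0],[[0,0,-0.1],0],[[0,0,-0.11],0]])

```text
clock: 18.68
tool_pos: [0.4835, -0.2873, 0.2839]
orientation: [-179.9, 0.2, -175.0]
force: [0.8, -0.3, 0.5]
opening: 0.0878
gripper_force: 0.0
```

```bash
python3 - <<'E'
from plan import *
s=now()
plan([.4835,-.287,s[2],-175],[(.525,-.05,.2,-82.4,4)])
E
```

```text
now [ 0.4835 -0.2873  0.2839] [-179.91    0.18 -174.95] 18.6833 0.0878
leg (0.525, -0.05, 0.2, -82.4, 4) max mm/row 15.9 deg/row 5.8
[[[-0.002,0.008,0.003],-0.029],[[-0.005,0.019,0.007],-0.066],[[-0.008,0.031,0.011],-0.108],[[-0.012,0.044,0.016],-0.156],[[-0.016,0.059,0.021],-0.209]]
[[[-0.009,0.014,0.006],-0.056],[[-0.019,0.028,0.012],-0.116],[[-0.029,0.043,0.018],-0.178],[[-0.039,0.059,0.025],-0.241],[[-0.049,0.074,0.031],-0.305]]
[[[-0.017,0.009,0.007],-0.065],[[-0.033,0.018,0.013],-0.128],[[-0.049,0.027,0.02],-0.19],[[-0.064,0.035,0.026],-0.249],[[-0.079,0.043,0.032],-0.306]]
[[[-0.015,0.001,0.005],-0.052],[[-0.029,0.001,0.01],-0.1],[[-0.042,0.001,0.014],-0.143],[[-0.052,0.001,0.018],-0.179],[[-0.061,0.002,0.021],-0.209]]
end [0.5247, -0.0499, 0.1999, -82.39]
```

>>> send_rows(deltas=[[[-0.002,0.008,0.003],-0.029],[[-0.005,0.019,0.007],-0.066],[[-0.008,0.031,0.011],-0.108],[[-0.012,0.044,0.016],-0.156],[[-0.016,0.059,0.021],-0.209]])

```text
clock: 19.1
tool_pos: [0.4914, -0.2386, 0.2639]
orientation: [180.0, -0.0, -156.0]
force: [0.7, 0.0, -0.3]
opening: 0.0872
gripper_force: 0.0
```

>>> send_rows(deltas=[[[-0.009,0.014,0.006],-0.056],[[-0.019,0.028,0.012],-0.116],[[-0.029,0.043,0.018],-0.178],[[-0.039,0.059,0.025],-0.241],[[-0.049,0.074,0.031],-0.305]])

```text
clock: 19.52
tool_pos: [0.5033, -0.1681, 0.2389]
orientation: [180.0, -0.0, -128.4]
force: [-0.1, 0.2, 0.3]
opening: 0.088
gripper_force: 0.0
```

>>> send_rows(deltas=[[[-0.017,0.009,0.007],-0.065],[[-0.033,0.018,0.013],-0.128],[[-0.049,0.027,0.02],-0.19],[[-0.064,0.035,0.026],-0.249],[[-0.079,0.043,0.032],-0.306]])

```text
clock: 19.93
tool_pos: [0.5161, -0.0973, 0.2134]
orientation: [180.0, -0.0, -100.9]
force: [-0.2, 0.1, 0.2]
opening: 0.0877
gripper_force: 0.0
```

>>> send_rows(deltas=[[[-0.015,0.001,0.005],-0.052],[[-0.029,0.001,0.01],-0.1],[[-0.042,0.001,0.014],-0.143],[[-0.052,0.001,0.018],-0.179],[[-0.061,0.002,0.021],-0.209]])

```text
clock: 20.35
tool_pos: [0.524, -0.0493, 0.1966]
orientation: [180.0, -0.0, -82.2]
force: [1.4, -0.6, -0.2]
opening: 0.0871
gripper_force: 0.0
```

```bash
python3 - <<'E'
from h import *
from plan import now
ctrl.snapshot('top');ctrl.snapshot('top')
w=snap('wrist'); s=snap('scene','s3.png')
now()
cv2.imwrite('pics/pair3.png',np.vstack([w['color'],])[:,:,::-1])
for n,X in (('wfoot',(.5265,-.0475,.004)),('wtip',(.5265,-.0475,.077)),('btip',(.521,-.0045,.077)),('clarge',(.4785,-.066,.007)),('csmall',(.4685,.0,.007))): print(n,proj(w,X).round(1),proj(s,X).round(1))
E
```

```text
now [ 0.524  -0.0499  0.1969] [179.98  -0.   -82.43] 20.55 0.0876
wfoot [315.9 226.9] [310.2 224.2]
wtip [314.2 262.7] [309.7 199.5]
btip [314.  333.6] [299.4 213.4]
clarge [387.8 211.6] [334.2 227.5]
csmall [385.  299.3] [320.1 249.5]
```

View pics/pair3.png

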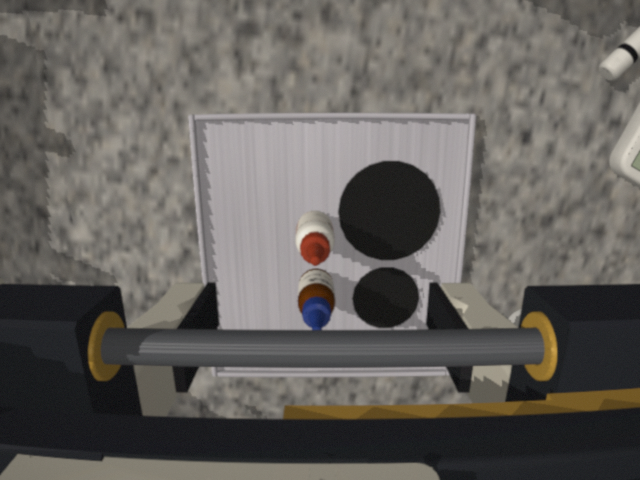

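View pics/s3.png

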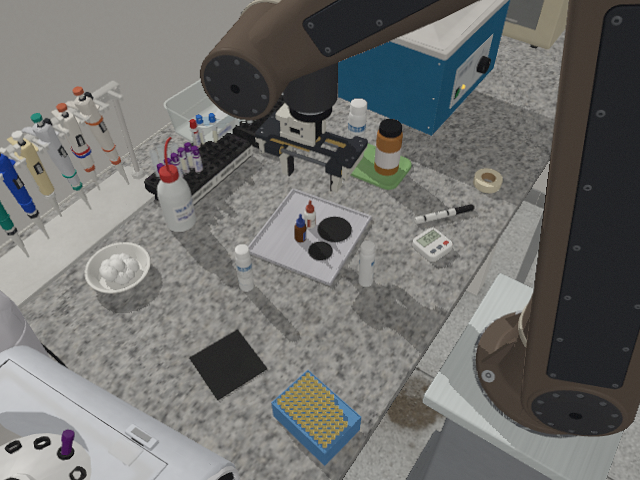

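Both the tall bottle at (357,118) and the jar at (388,150) stand upright on the lid. In the wrist view the red tip is at (316,263), blue tip at (317,331) and the coasters at (389,211) and (386,297), all as predicted.

>>> send_rows(deltas=[[[-0.002,-0.002,0.016],0],[[-0.002,-0.002,0.036],0],[[-0.002,-0.002,0.056],0],[[-0.002,-0.002,0.076],0],[[-0.002,-0.002,0.092],0]])

```text
clock: 20.97
tool_pos: [0.5251, -0.0487, 0.1225]
orientation: [180.0, 0.0, -82.5]
force: [-0.1, 0.6, -0.0]
opening: 0.0877
gripper_force: 0.0
```

>>> send_rows(deltas=[[[0,0,0.014],0],[[0,0,0.027],0],[[0,0,0.038],0],[[0,0,0.046],0],[[0,0,0.051],0]])

```text
clock: 21.38
tool_pos: [0.5253, -0.0483, 0.0819]
orientation: [180.0, -0.0, -82.4]
force: [-0.8, 0.3, 0.5]
opening: 0.0876
gripper_force: 0.0
```

>>> send_rows(deltas=[[[0,0,0.002],0],[[0,0,0.003],0],[[0,0,0.004],0],[[0,0,0.004],0],[[0,0,0.004],0]])

```text
clock: 21.8
tool_pos: [0.5257, -0.048, 0.0797]
orientation: [-180.0, 0.0, -82.4]
force: [0.1, -0.5, 0.8]
opening: 0.0878
gripper_force: 0.0
```

>>> send_rows(deltas=[[[0,0,0],0],[[0,0,0],0],[[0,0,0],0],[[0,0,0],0],[[0,0,0],0]], gripper=0)

```text
clock: 22.22
tool_pos: [0.5255, -0.048, 0.0794]
orientation: [-180.0, 0.0, -82.4]
force: [-0.4, -0.9, -0.3]
opening: 0.0597
gripper_force: 0.0
```

>>> send_rows(deltas=[[[0,0,0],0],[[0,0,0],0],[[0,0,0],0],[[0,0,0],0],[[0,0,0],0]])

```text
clock: 22.63
tool_pos: [0.5255, -0.048, 0.0794]
orientation: [-180.0, -0.0, -82.4]
force: [0.1, 0.5, -0.3]
opening: 0.0267
gripper_force: 0.1
```

>>> send_rows(deltas=[[[0,0,0],0],[[0,0,0],0],[[0,0,0],0],[[0,0,0],0],[[0,0,0],0]])

```text
clock: 23.05
tool_pos: [0.5255, -0.048, 0.0794]
orientation: [-180.0, 0.0, -82.4]
force: [0.1, 0.6, 0.3]
opening: 0.0235
gripper_force: 29.8
```

```bash
python3 - <<'E'
from plan import *
s=now()
plan([*s[:3],-82.4],[(s[0],s[1],.25,-82.4,2),(.459,.299,.25,-82.4,4),(.459,.299,.1,-82.4,2)])
E
```

```text
now [ 0.5255 -0.048   0.0794] [-179.99    0.    -82.36] 23.05 0.0235
leg (np.float64(0.5255006049649278), np.float64(-0.04802332375397021), 0.25, -82.4, 2) max mm/row 21.2 deg/row 0.0
[[[0.0,0.0,-0.014],0.0],[[0.0,0.0,-0.032],0.0],[[0.0,0.0,-0.055],0.0],[[0.0,0.0,-0.08],0.0],[[0.0,0.0,-0.107],0.0]]
[[[0.0,0.0,-0.026],0.0],[[0.0,0.0,-0.051],0.0],[[0.0,0.0,-0.074],0.0],[[0.0,0.0,-0.093],0.0],[[0.0,0.0,-0.106],0.0]]
leg (0.459, 0.299, 0.25, -82.4, 4) max mm/row 22.0 deg/row 0.0
[[[-0.013,0.001,0.0],0.0],[[-0.028,0.002,0.0],0.0],[[-0.046,0.003,0.0],0.0],[[-0.067,0.004,0.0],0.0],[[-0.09,0.005,0.0],0.0]]
[[[-0.024,0.001,0.0],0.0],[[-0.049,0.003,0.0],0.0],[[-0.076,0.004,0.0],0.0],[[-0.103,0.006,0.0],0.0],[[-0.13,0.008,0.0],0.0]]
[[[-0.028,0.001,0.0],0.0],[[-0.055,0.003,0.0],0.0],[[-0.082,0.004,0.0],0.0],[[-0.107,0.006,0.0],0.0],[[-0.131,0.007,0.0],0.0]]
[[[-0.023,0.001,0.0],0.0],[[-0.043,0.002,0.0],0.0],[[-0.062,0.003,0.0],0.0],[[-0.077,0.004,0.0],0.0],[[-0.09,0.005,0.0],0.0]]
leg (0.459, 0.299, 0.1, -82.4, 2) max mm/row 18.6 deg/row 0.0
[[[0.0,0.0,0.012],0.0],[[0.0,0.0,0.028],0.0],[[0.0,0.0,0.048],0.0],[[0.0,0.0,0.07],0.0],[[0.0,0.0,0.094],0.0]]
[[[0.0,0.0,0.023],0.0],[[0.0,0.0,0.045],0.0],[[0.0,0.0,0.065],0.0],[[0.0,0.0,0.081],0.0],[[0.0,0.0,0.093],0.0]]
end [0.459, 0.299, 0.1002, -82.4]
```

>>> send_rows(deltas=[[[0.0,0.0,-0.014],0],[[0.0,0.0,-0.032],0],[[0.0,0.0,-0.055],0],[[0.0,0.0,-0.08],0],[[0.0,0.0,-0.107],0]])

```text
clock: 23.47
tool_pos: [0.5249, -0.0482, 0.1653]
orientation: [179.9, -0.0, -82.4]
force: [-0.1, 0.0, -0.5]
opening: 0.0237
gripper_force: 29.8
```

>>> send_rows(deltas=[[[0.0,0.0,-0.026],0],[[0.0,0.0,-0.051],0],[[0.0,0.0,-0.074],0],[[0.0,0.0,-0.093],0],[[0.0,0.0,-0.106],0]])

```text
clock: 23.88
tool_pos: [0.5257, -0.0481, 0.2514]
orientation: [-179.9, 0.0, -82.4]
force: [0.2, -0.1, -0.8]
opening: 0.0235
gripper_force: 29.8
```

>>> send_rows(deltas=[[[-0.013,0.001,0.0],0],[[-0.028,0.002,0.0],0],[[-0.046,0.003,0.0],0],[[-0.067,0.004,0.0],0],[[-0.09,0.005,0.0],0]])

```text
clock: 24.3
tool_pos: [0.5108, 0.0239, 0.2483]
orientation: [179.9, -0.0, -82.4]
force: [-0.3, -0.3, 0.1]
opening: 0.0236
gripper_force: 29.8
```

>>> send_rows(deltas=[[[-0.024,0.001,0.0],0],[[-0.049,0.003,0.0],0],[[-0.076,0.004,0.0],0],[[-0.103,0.006,0.0],0],[[-0.13,0.008,0.0],0]])

```text
clock: 24.72
tool_pos: [0.4904, 0.1265, 0.2483]
orientation: [179.9, -0.0, -82.4]
force: [0.0, 0.2, 0.4]
opening: 0.0237
gripper_force: 29.8
```

>>> send_rows(deltas=[[[-0.028,0.001,0.0],0],[[-0.055,0.003,0.0],0],[[-0.082,0.004,0.0],0],[[-0.107,0.006,0.0],0],[[-0.131,0.007,0.0],0]])

```text
clock: 25.13
tool_pos: [0.4707, 0.2296, 0.2483]
orientation: [179.9, -0.1, -82.3]
force: [0.6, 0.2, -0.7]
opening: 0.0236
gripper_force: 29.8
```

>>> send_rows(deltas=[[[-0.023,0.001,0.0],0],[[-0.043,0.002,0.0],0],[[-0.062,0.003,0.0],0],[[-0.077,0.004,0.0],0],[[-0.09,0.005,0.0],0]])

```text
clock: 25.55
tool_pos: [0.4579, 0.3002, 0.249]
orientation: [179.9, -0.0, -82.3]
force: [-0.1, -0.6, -0.6]
opening: 0.0237
gripper_force: 29.8
```

>>> send_rows(deltas=[[[0.0,0.0,0.012],0],[[0.0,0.0,0.028],0],[[0.0,0.0,0.048],0],[[0.0,0.0,0.07],0],[[0.0,0.0,0.094],0]])

```text
clock: 25.97
tool_pos: [0.4586, 0.2985, 0.1736]
orientation: [-180.0, 0.0, -82.4]
force: [0.4, 0.2, -0.0]
opening: 0.0235
gripper_force: 29.8
```

>>> send_rows(deltas=[[[0.0,0.0,0.023],0],[[0.0,0.0,0.045],0],[[0.0,0.0,0.065],0],[[0.0,0.0,0.081],0],[[0.0,0.0,0.093],0]])

```text
clock: 26.38
tool_pos: [0.4582, 0.2978, 0.0983]
orientation: [179.9, -0.1, -82.4]
force: [0.0, -0.1, -0.5]
opening: 0.024
gripper_force: 29.8
```

>>> send_rows(deltas=[[[0,0,0.008],0],[[0,0,0.015],0],[[0,0,0.02],0],[[0,0,0.023],0],[[0,0,0.025],0]])

```text
clock: 26.8
tool_pos: [0.4588, 0.2991, 0.0802]
orientation: [-180.0, 0.0, -82.4]
force: [-0.0, -0.4, -1.1]
opening: 0.0242
gripper_force: 29.8
```

>>> send_rows(deltas=[[[0,0,0.001],0],[[0,0,0.002],0],[[0,0,0.002],0],[[0,0,0.002],0],[[0,0,0.002],0]])

```text
clock: 27.22
tool_pos: [0.4588, 0.2991, 0.0788]
orientation: [-180.0, 0.0, -82.4]
force: [-0.9, 0.3, -0.1]
opening: 0.0237
gripper_force: 29.8
```

>>> send_rows(deltas=[[[0,0,0.0005],0],[[0,0,0.001],0],[[0,0,0.001],0],[[0,0,0.001],0],[[0,0,0.001],0]])

```text
clock: 27.63
tool_pos: [0.4588, 0.2991, 0.0783]
orientation: [-180.0, 0.0, -82.3]
force: [-1.2, -0.5, 6.5]
opening: 0.0234
gripper_force: 29.8
```

>>> send_rows(deltas=[[[0,0,0],0],[[0,0,0],0],[[0,0,0],0],[[0,0,0],0],[[0,0,0],0]], gripper=1)

```text
clock: 28.05
tool_pos: [0.4587, 0.2989, 0.0777]
orientation: [180.0, -0.0, -82.4]
force: [-0.9, 1.5, -0.5]
opening: 0.0514
gripper_force: 0.0
```

>>> send_rows(deltas=[[[0,0,0],0],[[0,0,0],0],[[0,0,0],0],[[0,0,-0.005],0],[[0,0,-0.02],0]])

```text
clock: 28.47
tool_pos: [0.4581, 0.2982, 0.0927]
orientation: [179.9, -0.1, -82.4]
force: [-0.4, 0.0, 0.5]
opening: 0.0838
gripper_force: 0.0
```

>>> send_rows(deltas=[[[0,0,-0.03],0],[[0,0,-0.07],0],[[0,0,-0.11],0],[[0,0,-0.15],0],[[0,0,-0.17],0]])

```text
clock: 28.88
tool_pos: [0.4597, 0.2997, 0.2343]
orientation: [-179.8, 0.2, -82.3]
force: [0.3, 0.8, 0.5]
opening: 0.0877
gripper_force: 0.0
```

```bash
python3 - <<'E'
from h import *
from plan import *
s=now()
t=snap('top'); S=snap('scene')
a=cv2.resize(t['color'][165:255,160:470],None,fx=2.5,fy=2.5,interpolation=cv2.INTER_CUBIC)
b=cv2.resize(S['color'][90:390,180:430],(250*1,300)); c=np.full((300,a.shape[1],3),0,np.uint8); c[:,:250]=b
d=cv2.resize(S['color'][310:390,190:270],(300,300),interpolation=cv2.INTER_CUBIC); c[:,260:560]=d
cv2.imwrite('pics/p4.png',np.vstack([a,c])[:,:,::-1])
plan([*s[:3],-82.4],[(.4835,-.287,.28,-175,6)])
E
```

```text
now [0.4597 0.2997 0.2343] [-1.7976e+02  1.7000e-01 -8.2330e+01] 28.8833 0.0877
leg (0.4835, -0.287, 0.28, -175, 6) max mm/row 24.5 deg/row 3.9
[[[0.013,0.001,-0.001],0.019],[[0.029,0.003,-0.002],0.041],[[0.047,0.004,-0.004],0.066],[[0.066,0.006,-0.005],0.094],[[0.088,0.008,-0.007],0.124]]
[[[0.023,-0.002,-0.002],0.032],[[0.048,-0.005,-0.004],0.067],[[0.073,-0.007,-0.006],0.103],[[0.1,-0.01,-0.008],0.141],[[0.128,-0.013,-0.01],0.181]]
[[[0.027,-0.011,-0.002],0.04],[[0.055,-0.022,-0.004],0.082],[[0.082,-0.034,-0.007],0.124],[[0.111,-0.045,-0.009],0.167],[[0.139,-0.057,-0.012],0.209]]
[[[0.023,-0.02,-0.002],0.043],[[0.046,-0.04,-0.004],0.086],[[0.069,-0.059,-0.007],0.128],[[0.091,-0.079,-0.009],0.169],[[0.113,-0.098,-0.011],0.21]]
[[[0.014,-0.024,-0.002],0.039],[[0.028,-0.047,-0.004],0.077],[[0.041,-0.07,-0.006],0.114],[[0.053,-0.091,-0.008],0.148],[[0.065,-0.111,-0.01],0.181]]
[[[0.005,-0.021,-0.002],0.03],[[0.009,-0.04,-0.003],0.058],[[0.014,-0.058,-0.005],0.083],[[0.018,-0.073,-0.006],0.105],[[0.021,-0.086,-0.007],0.124]]
end [0.4833, -0.287, 0.2799, -175.01]
```

View pics/p4.png

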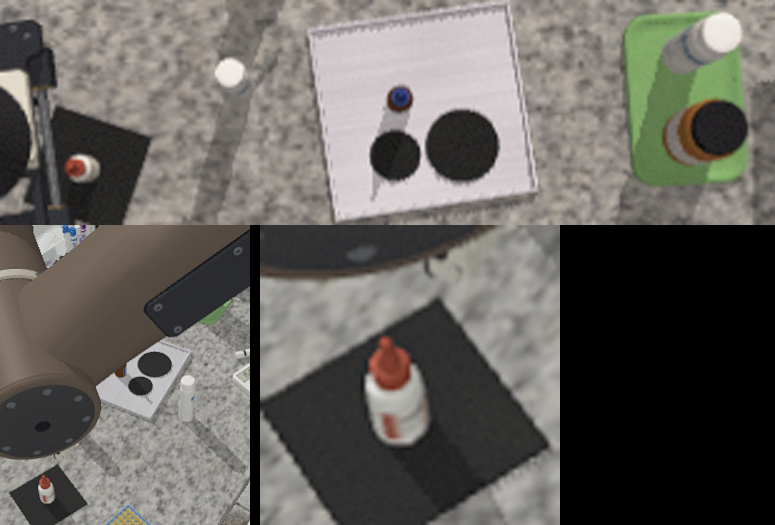

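The white dropper stands upright near the mat centre (inset (400,400)). The bottle cap at (721,34) and jar cap at (719,129) are upright on the lid. The coasters are clear at (395,155) and (462,145), and the brown dropper hasn't moved.

```bash
python3 - <<'E'
from h import *
t=snap('top'); c=t['color']
def dark(x0,y0,x1,y1,z,th=60):
    m=np.zeros((480,640),np.uint8); m[y0:y1,x0:x1]=(c[y0:y1,x0:x1].max(2)<th)
    k=max(cv2.findContours(m,0,1)[0],key=cv2.contourArea)[:,0]
    w=np.array([at(t,u,v,z)[:2] for u,v in k],np.float32)*1000
    return cv2.minEnclosingCircle(w)
print('cL',dark(328,205,362,242,.007)); print('cS',dark(305,214,330,240,.007))
print('jar cap',dark(432,202,464,232,.130)); print('bottle',at(t,160+721/2.5-.3,165+34/2.5-.3,.158))
E
```

```text
cL ((478.7054748535156, -65.59455871582031), 34.3065185546875)
cS ((470.1051330566406, -0.37432339787483215), 23.528709411621094)
jar cap ((483.858154296875, -286.0114440917969), 24.755937576293945)
bottle [ 0.56336078 -0.28265751  0.158     ]
```

>>> send_rows(deltas=[[[0.013,0.001,-0.001],0.019],[[0.029,0.003,-0.002],0.041],[[0.047,0.004,-0.004],0.066],[[0.066,0.006,-0.005],0.094],[[0.088,0.008,-0.007],0.124]])

```text
clock: 29.45
tool_pos: [0.4615, 0.2264, 0.2348]
orientation: [179.9, -0.1, -93.8]
force: [0.7, -0.5, 0.5]
opening: 0.0874
gripper_force: 0.0
```

>>> send_rows(deltas=[[[0.023,-0.002,-0.002],0.032],[[0.048,-0.005,-0.004],0.067],[[0.073,-0.007,-0.006],0.103],[[0.1,-0.01,-0.008],0.141],[[0.128,-0.013,-0.01],0.181]])

```text
clock: 29.87
tool_pos: [0.4653, 0.1232, 0.2431]
orientation: [180.0, -0.0, -110.1]
force: [1.2, -0.8, 0.5]
opening: 0.0875
gripper_force: 0.0
```

>>> send_rows(deltas=[[[0.027,-0.011,-0.002],0.04],[[0.055,-0.022,-0.004],0.082],[[0.082,-0.034,-0.007],0.124],[[0.111,-0.045,-0.009],0.167],[[0.139,-0.057,-0.012],0.209]])

```text
clock: 30.28
tool_pos: [0.47, 0.0029, 0.2527]
orientation: [180.0, -0.0, -129.0]
force: [0.1, 0.6, 0.1]
opening: 0.0875
gripper_force: 0.0
```

>>> send_rows(deltas=[[[0.023,-0.02,-0.002],0.043],[[0.046,-0.04,-0.004],0.086],[[0.069,-0.059,-0.007],0.128],[[0.091,-0.079,-0.009],0.169],[[0.113,-0.098,-0.011],0.21]])

```text
clock: 30.7
tool_pos: [0.4747, -0.1165, 0.2616]
orientation: [180.0, -0.0, -147.9]
force: [0.8, 0.5, -0.1]
opening: 0.0879
gripper_force: 0.0
```

>>> send_rows(deltas=[[[0.014,-0.024,-0.002],0.039],[[0.028,-0.047,-0.004],0.077],[[0.041,-0.07,-0.006],0.114],[[0.053,-0.091,-0.008],0.148],[[0.065,-0.111,-0.01],0.181]])

```text
clock: 31.12
tool_pos: [0.4783, -0.2191, 0.2695]
orientation: [180.0, -0.0, -164.2]
force: [0.0, 0.6, 0.9]
opening: 0.0875
gripper_force: 0.0
```

>>> send_rows(deltas=[[[0.005,-0.021,-0.002],0.03],[[0.009,-0.04,-0.003],0.058],[[0.014,-0.058,-0.005],0.083],[[0.018,-0.073,-0.006],0.105],[[0.021,-0.086,-0.007],0.124]])

```text
clock: 31.53
tool_pos: [0.4817, -0.2893, 0.2751]
orientation: [180.0, -0.0, -175.3]
force: [-0.0, 1.5, -0.0]
opening: 0.0876
gripper_force: 0.0
```

>>> send_rows(deltas=[[[0,0,0],0],[[0,0,0],0],[[0,0,0],0],[[0,0,0],0],[[0,0,0],0]])

```text
clock: 31.95
tool_pos: [0.4827, -0.2872, 0.2754]
orientation: [180.0, 0.0, -174.9]
force: [0.3, 0.7, -0.1]
opening: 0.0879
gripper_force: 0.0
```

>>> send_rows(deltas=[[[0,0,0.016],0],[[0,0,0.036],0],[[0,0,0.058],0],[[0,0,0.08],0],[[0,0,0.1],0]])

```text
clock: 32.37
tool_pos: [0.4827, -0.2871, 0.1946]
orientation: [180.0, 0.0, -174.9]
force: [0.1, 1.3, -0.4]
opening: 0.0875
gripper_force: 0.0
```

>>> send_rows(deltas=[[[0,0,0.018],0],[[0,0,0.034],0],[[0,0,0.047],0],[[0,0,0.056],0],[[0,0,0.06],0]])

```text
clock: 32.78
tool_pos: [0.4825, -0.2874, 0.1464]
orientation: [180.0, -0.1, -174.9]
force: [0.6, 0.5, 0.3]
opening: 0.0873
gripper_force: 0.0
```

>>> send_rows(deltas=[[[0,0,0],0],[[0,0,0],0],[[0,0,0],0],[[0,0,0],0],[[0,0,0],0]], gripper=0)

```text
clock: 33.2
tool_pos: [0.483, -0.2878, 0.1479]
orientation: [-180.0, 0.1, -175.0]
force: [-0.6, -0.3, 0.0]
opening: 0.0597
gripper_force: 0.0
```

>>> send_rows(deltas=[[[0,0,0],0],[[0,0,0],0],[[0,0,0],0],[[0,0,0],0],[[0,0,0],0]])

```text
clock: 33.62
tool_pos: [0.483, -0.2879, 0.1478]
orientation: [-180.0, 0.0, -175.0]
force: [-0.6, 0.0, 5.4]
opening: 0.0551
gripper_force: 30.0
```

```bash
python3 - <<'E'
from plan import *
s=now()
plan([*s[:2],s[2],-175],[(s[0],s[1],s[2]+.11,-175,2),(.4785,-.0657,s[2]+.11,-82.4,4),(.4785,-.0657,s[2]+.016,-82.4,2),(.4785,-.0657,s[2]-.001,-82.4,1)])
E
```

```text
now [ 0.483  -0.2879  0.1478] [-1.7997e+02  4.0000e-02 -1.7496e+02] 33.6167 0.0551
leg (np.float64(0.4830026320220562), np.float64(-0.2879153687944875), np.float64(0.2578376816876891), -175, 2) max mm/row 13.6 deg/row 0.0
[[[0.0,0.0,-0.009],0.0],[[0.0,0.0,-0.021],0.0],[[0.0,0.0,-0.035],0.0],[[0.0,0.0,-0.052],0.0],[[0.0,0.0,-0.069],0.0]]
[[[0.0,0.0,-0.017],0.0],[[0.0,0.0,-0.033],0.0],[[0.0,0.0,-0.048],0.0],[[0.0,0.0,-0.06],0.0],[[0.0,0.0,-0.069],0.0]]
leg (0.4785, -0.0657, np.float64(0.2578376816876891), -82.4, 4) max mm/row 13.9 deg/row 5.8
[[[-0.001,0.008,0.0],-0.029],[[-0.001,0.018,0.0],-0.066],[[-0.002,0.029,0.0],-0.108],[[-0.003,0.042,0.0],-0.156],[[-0.004,0.056,0.0],-0.209]]
[[[-0.006,0.014,0.0],-0.056],[[-0.012,0.029,0.0],-0.116],[[-0.018,0.045,0.0],-0.178],[[-0.025,0.06,0.0],-0.241],[[-0.032,0.076,0.0],-0.305]]
[[[-0.013,0.012,0.0],-0.065],[[-0.026,0.023,0.0],-0.128],[[-0.039,0.033,0.0],-0.19],[[-0.051,0.044,0.0],-0.249],[[-0.063,0.053,0.0],-0.306]]
[[[-0.014,0.003,0.0],-0.052],[[-0.027,0.006,0.0],-0.1],[[-0.038,0.009,0.0],-0.143],[[-0.048,0.011,0.0],-0.179],[[-0.056,0.012,0.001],-0.209]]
leg (0.4785, -0.0657, np.float64(0.16383768168768909), -82.4, 2) max mm/row 11.6 deg/row 0.0
[[[0.0,0.0,0.007],0.0],[[0.0,0.0,0.018],0.0],[[0.0,0.0,0.03],0.0],[[0.0,0.0,0.044],0.0],[[0.0,0.0,0.059],0.0]]
[[[0.0,0.0,0.014],0.0],[[0.0,0.0,0.028],0.0],[[0.0,0.0,0.04],0.0],[[0.0,0.001,0.051],0.0],[[0.0,0.001,0.058],0.0]]
leg (0.4785, -0.0657, np.float64(0.1468376816876891), -82.4, 1) max mm/row 3.4 deg/row 0.0
[[[0.0,0.0,0.004],0.0],[[0.0,0.0,0.009],0.0],[[0.0,0.0,0.013],0.0],[[0.0,0.0,0.017],0.0],[[0.0,0.0,0.021],0.0]]
end [0.4781, -0.0655, 0.147, -82.39]
```

>>> send_rows(deltas=[[[0.0,0.0,-0.009],0],[[0.0,0.0,-0.021],0],[[0.0,0.0,-0.035],0],[[0.0,0.0,-0.052],0],[[0.0,0.0,-0.069],0]])

```text
clock: 34.03
tool_pos: [0.4823, -0.2875, 0.2032]
orientation: [180.0, -0.1, -175.0]
force: [1.1, -0.5, -3.1]
opening: 0.0554
gripper_force: 30.0
```

>>> send_rows(deltas=[[[0.0,0.0,-0.017],0],[[0.0,0.0,-0.033],0],[[0.0,0.0,-0.048],0],[[0.0,0.0,-0.06],0],[[0.0,0.0,-0.069],0]])

```text
clock: 34.45
tool_pos: [0.4828, -0.2876, 0.2591]
orientation: [-180.0, 0.0, -175.0]
force: [0.9, 1.1, -2.6]
opening: 0.0557
gripper_force: 30.0
```

>>> send_rows(deltas=[[[-0.001,0.008,0.0],-0.029],[[-0.001,0.018,0.0],-0.066],[[-0.002,0.029,0.0],-0.108],[[-0.003,0.042,0.0],-0.156],[[-0.004,0.056,0.0],-0.209]])

```text
clock: 34.87
tool_pos: [0.4817, -0.2424, 0.2576]
orientation: [180.0, -0.0, -156.0]
force: [0.2, 0.4, -3.1]
opening: 0.0552
gripper_force: 30.0
```

>>> send_rows(deltas=[[[-0.006,0.014,0.0],-0.056],[[-0.012,0.029,0.0],-0.116],[[-0.018,0.045,0.0],-0.178],[[-0.025,0.06,0.0],-0.241],[[-0.032,0.076,0.0],-0.305]])

```text
clock: 35.28
tool_pos: [0.4805, -0.1762, 0.2577]
orientation: [180.0, -0.0, -128.4]
force: [0.3, -0.3, -1.5]
opening: 0.0555
gripper_force: 30.0
```

>>> send_rows(deltas=[[[-0.013,0.012,0.0],-0.065],[[-0.026,0.023,0.0],-0.128],[[-0.039,0.033,0.0],-0.19],[[-0.051,0.044,0.0],-0.249],[[-0.063,0.053,0.0],-0.306]])

```text
clock: 35.7
tool_pos: [0.4788, -0.1103, 0.2577]
orientation: [180.0, 0.0, -100.9]
force: [-0.2, 0.3, -2.5]
opening: 0.0554
gripper_force: 30.0
```

>>> send_rows(deltas=[[[-0.014,0.003,0.0],-0.052],[[-0.027,0.006,0.0],-0.1],[[-0.038,0.009,0.0],-0.143],[[-0.048,0.011,0.0],-0.179],[[-0.056,0.012,0.001],-0.209]])

```text
clock: 36.12
tool_pos: [0.4782, -0.0646, 0.2571]
orientation: [180.0, 0.0, -82.2]
force: [-0.8, 0.7, -2.4]
opening: 0.055
gripper_force: 30.0
```

>>> send_rows(deltas=[[[0,0,0],0],[[0,0,0],0],[[0,0,0],0],[[0,0,0],0],[[0,0,0],0]])

```text
clock: 36.53
tool_pos: [0.4785, -0.0656, 0.2569]
orientation: [180.0, -0.0, -82.4]
force: [0.6, -0.3, -4.4]
opening: 0.0557
gripper_force: 30.0
```

>>> send_rows(deltas=[[[0,0,0.007],0],[[0,0,0.018],0],[[0,0,0.03],0],[[0,0,0.044],0],[[0,0,0.059],0]])

```text
clock: 36.95
tool_pos: [0.4782, -0.0653, 0.2084]
orientation: [180.0, 0.0, -82.4]
force: [0.4, 0.5, -2.5]
opening: 0.0559
gripper_force: 30.0
```

>>> send_rows(deltas=[[[0,0,0.014],0],[[0,0,0.028],0],[[0,0,0.04],0],[[0,0,0.051],0],[[0,0,0.058],0]])

```text
clock: 37.37
tool_pos: [0.478, -0.0653, 0.1619]
orientation: [179.9, -0.0, -82.4]
force: [0.3, 0.3, -3.5]
opening: 0.0556
gripper_force: 30.0
```

>>> send_rows(deltas=[[[0,0,0.005],0],[[0,0,0.009],0],[[0,0,0.013],0],[[0,0,0.016],0],[[0,0,0.018],0]])

```text
clock: 37.78
tool_pos: [0.4786, -0.0652, 0.1489]
orientation: [-180.0, 0.0, -82.4]
force: [-1.6, 1.1, -3.1]
opening: 0.0553
gripper_force: 30.0
```

>>> send_rows(deltas=[[[0,0,0.001],0],[[0,0,0.002],0],[[0,0,0.003],0],[[0,0,0.003],0],[[0,0,0.003],0]])

```text
clock: 38.2
tool_pos: [0.4786, -0.0652, 0.1467]
orientation: [-180.0, 0.0, -82.4]
force: [1.3, -0.3, -2.9]
opening: 0.0555
gripper_force: 30.0
```

Not touching yet, so I lower a little more.

>>> send_rows(deltas=[[[0,0,0.0005],0],[[0,0,0.001],0],[[0,0,0.0015],0],[[0,0,0.002],0],[[0,0,0.002],0]])

```text
clock: 38.62
tool_pos: [0.4788, -0.0653, 0.1462]
orientation: [-180.0, -0.0, -82.3]
force: [-4.9, 2.1, 12.2]
opening: 0.0556
gripper_force: 30.0
```

>>> send_rows(deltas=[[[0,0,0],0],[[0,0,0],0],[[0,0,0],0],[[0,0,0],0],[[0,0,0],0]], gripper=1)

```text
clock: 39.03
tool_pos: [0.4786, -0.0652, 0.1449]
orientation: [180.0, -0.0, -82.4]
force: [-0.5, -1.1, -0.4]
opening: 0.0834
gripper_force: 0.0
```

>>> send_rows(deltas=[[[0,0,0],0],[[0,0,0],0],[[0,0,-0.01],0],[[0,0,-0.03],0],[[0,0,-0.06],0]])

```text
clock: 39.45
tool_pos: [0.4774, -0.0654, 0.1924]
orientation: [179.8, -0.0, -82.4]
force: [0.3, 0.1, -0.3]
opening: 0.0877
gripper_force: 0.0
```

>>> send_rows(deltas=[[[0,0,-0.03],0],[[0,0,-0.06],0],[[0,0,-0.08],0],[[0,0,-0.1],0],[[0,0,-0.11],0]])

```text
clock: 39.87
tool_pos: [0.4791, -0.0652, 0.2837]
orientation: [-179.8, -0.0, -82.3]
force: [0.5, -0.1, -0.4]
opening: 0.0876
gripper_force: 0.0
```

```bash
python3 - <<'E'
from plan import *
s=now()
plan([.4786,-.0653,s[2],-82.4],[(.5635,-.283,.28,-175,4)])
E
```

```text
now [ 0.4791 -0.0652  0.2837] [-179.8    -0.    -82.34] 39.8667 0.0876
leg (0.5635, -0.283, 0.28, -175, 4) max mm/row 14.6 deg/row 5.8
[[[0.008,-0.002,0.0],0.029],[[0.018,-0.004,0.0],0.066],[[0.03,-0.007,0.0],0.108],[[0.043,-0.011,0.001],0.156],[[0.058,-0.014,0.001],0.209]]
[[[0.013,-0.009,0.0],0.056],[[0.027,-0.018,0.0],0.116],[[0.042,-0.027,0.001],0.178],[[0.057,-0.037,0.001],0.241],[[0.073,-0.047,0.001],0.305]]
[[[0.009,-0.015,0.001],0.065],[[0.018,-0.031,0.001],0.128],[[0.027,-0.046,0.001],0.19],[[0.035,-0.061,0.001],0.249],[[0.043,-0.075,0.002],0.306]]
[[[0.001,-0.015,0.0],0.052],[[0.002,-0.028,0.0],0.1],[[0.002,-0.04,0.0],0.143],[[0.003,-0.051,0.001],0.179],[[0.003,-0.059,0.001],0.209]]
end [0.5636, -0.2829, 0.2797, -175.01]
```

>>> send_rows(deltas=[[[0.008,-0.002,0.0],0.029],[[0.018,-0.004,0.0],0.066],[[0.03,-0.007,0.0],0.108],[[0.043,-0.011,0.001],0.156],[[0.058,-0.014,0.001],0.209]])

```text
clock: 40.28
tool_pos: [0.4958, -0.1099, 0.28]
orientation: [180.0, 0.0, -101.3]
force: [-0.7, -0.4, -0.7]
opening: 0.0873
gripper_force: 0.0
```

>>> send_rows(deltas=[[[0.013,-0.009,0.0],0.056],[[0.027,-0.018,0.0],0.116],[[0.042,-0.027,0.001],0.178],[[0.057,-0.037,0.001],0.241],[[0.073,-0.047,0.001],0.305]])

```text
clock: 40.7
tool_pos: [0.5214, -0.1749, 0.2791]
orientation: [180.0, -0.0, -128.9]
force: [-0.3, 0.1, -0.1]
opening: 0.0875
gripper_force: 0.0
```

>>> send_rows(deltas=[[[0.009,-0.015,0.001],0.065],[[0.018,-0.031,0.001],0.128],[[0.027,-0.046,0.001],0.19],[[0.035,-0.061,0.001],0.249],[[0.043,-0.075,0.002],0.306]])

```text
clock: 41.12
tool_pos: [0.5469, -0.2394, 0.2776]
orientation: [180.0, -0.0, -156.4]
force: [-0.7, -0.2, -0.1]
opening: 0.0876
gripper_force: 0.0
```

>>> send_rows(deltas=[[[0.001,-0.015,0.0],0.052],[[0.002,-0.028,0.0],0.1],[[0.002,-0.04,0.0],0.143],[[0.003,-0.051,0.001],0.179],[[0.003,-0.059,0.001],0.209]])

```text
clock: 41.53
tool_pos: [0.5636, -0.2834, 0.2764]
orientation: [180.0, -0.1, -175.2]
force: [-0.2, -0.0, -0.7]
opening: 0.0879
gripper_force: 0.0
```

>>> send_rows(deltas=[[[0,0,0],0],[[0,0,0],0],[[0,0,0],0],[[0,0,0],0],[[0,0,0],0]])

```text
clock: 41.95
tool_pos: [0.5636, -0.2824, 0.2772]
orientation: [-180.0, 0.0, -174.9]
force: [-0.2, 0.9, 0.0]
opening: 0.0877
gripper_force: 0.0
```

Next it goes down to 0.163, a drop of 0.114 m, or 0.142 shares.

>>> send_rows(deltas=[[[0,0,0.016],0],[[0,0,0.034],0],[[0,0,0.054],0],[[0,0,0.074],0],[[0,0,0.092],0]])

```text
clock: 42.37
tool_pos: [0.5635, -0.2824, 0.2027]
orientation: [180.0, 0.0, -174.9]
force: [0.1, 0.2, 0.1]
opening: 0.0876
gripper_force: 0.0
```

>>> send_rows(deltas=[[[0,0,0.016],0],[[0,0,0.03],0],[[0,0,0.04],0],[[0,0,0.047],0],[[0,0,0.05],0]])

```text
clock: 42.78
tool_pos: [0.5635, -0.2826, 0.1627]
orientation: [180.0, -0.0, -175.0]
force: [0.9, 0.4, 0.3]
opening: 0.0876
gripper_force: 0.0
```

>>> send_rows(deltas=[[[0,0,0],0],[[0,0,0],0],[[0,0,0],0],[[0,0,0],0],[[0,0,0],0]], gripper=0)

```text
clock: 43.2
tool_pos: [0.5639, -0.2828, 0.1639]
orientation: [-180.0, 0.0, -175.0]
force: [-0.5, 0.2, -0.3]
opening: 0.0599
gripper_force: 0.0
```

>>> send_rows(deltas=[[[0,0,0],0],[[0,0,0],0],[[0,0,0],0],[[0,0,0],0],[[0,0,0],0]])

```text
clock: 43.62
tool_pos: [0.5637, -0.2827, 0.1634]
orientation: [180.0, 0.0, -175.0]
force: [0.2, 1.0, 0.1]
opening: 0.0378
gripper_force: 30.0
```

```bash
python3 - <<'E'
from plan import *
s=now()
plan([*s[:3],-175],[(s[0],s[1],s[2]+.14,-175,2),(.4695,-.0005,s[2]+.14,-82.4,4)])
E
```

```text
now [ 0.5637 -0.2827  0.1634] [ 1.8000e+02  1.0000e-02 -1.7497e+02] 43.6167 0.0378
leg (np.float64(0.5637141271041843), np.float64(-0.2826698157467452), np.float64(0.3034423499489963), -175, 2) max mm/row 17.4 deg/row 0.0
[[[0.0,0.0,-0.011],0.0],[[0.0,0.0,-0.027],0.0],[[0.0,0.0,-0.045],0.0],[[0.0,0.0,-0.066],0.0],[[0.0,0.0,-0.088],0.0]]
[[[0.0,0.0,-0.021],0.0],[[0.0,0.0,-0.042],0.0],[[0.0,0.0,-0.06],0.0],[[0.0,0.0,-0.076],0.0],[[0.0,0.0,-0.087],0.0]]
leg (0.4695, -0.0005, np.float64(0.3034423499489963), -82.4, 4) max mm/row 18.6 deg/row 5.8
[[[0.002,0.01,0.0],-0.029],[[0.006,0.023,0.0],-0.066],[[0.009,0.038,0.0],-0.108],[[0.013,0.055,0.0],-0.156],[[0.018,0.073,0.0],-0.209]]
[[[-0.002,0.021,0.0],-0.056],[[-0.004,0.042,0.0],-0.116],[[-0.007,0.064,0.0],-0.178],[[-0.009,0.087,0.0],-0.241],[[-0.011,0.11,0.0],-0.305]]
[[[-0.013,0.02,0.0],-0.065],[[-0.025,0.039,0.0],-0.128],[[-0.037,0.058,0.0],-0.19],[[-0.049,0.076,0.0],-0.249],[[-0.06,0.093,0.0],-0.306]]
[[[-0.016,0.01,0.0],-0.052],[[-0.031,0.018,0.0],-0.1],[[-0.045,0.026,0.0],-0.143],[[-0.056,0.032,0.0],-0.179],[[-0.065,0.038,0.0],-0.209]]
end [0.4691, -0.0008, 0.3034, -82.39]
```

>>> send_rows(deltas=[[[0.0,0.0,-0.011],0],[[0.0,0.0,-0.027],0],[[0.0,0.0,-0.045],0],[[0.0,0.0,-0.066],0],[[0.0,0.0,-0.088],0]])

```text
clock: 44.03
tool_pos: [0.5633, -0.2827, 0.2345]
orientation: [180.0, -0.1, -175.0]
force: [-0.1, 0.1, -1.3]
opening: 0.038
gripper_force: 30.0
```

>>> send_rows(deltas=[[[0.0,0.0,-0.021],0],[[0.0,0.0,-0.042],0],[[0.0,0.0,-0.06],0],[[0.0,0.0,-0.076],0],[[0.0,0.0,-0.087],0]])

```text
clock: 44.45
tool_pos: [0.5638, -0.2829, 0.3053]
orientation: [-180.0, 0.1, -175.0]
force: [0.3, 0.1, -1.1]
opening: 0.0385
gripper_force: 30.0
```

>>> send_rows(deltas=[[[0.002,0.01,0.0],-0.029],[[0.006,0.023,0.0],-0.066],[[0.009,0.038,0.0],-0.108],[[0.013,0.055,0.0],-0.156],[[0.018,0.073,0.0],-0.209]])

```text
clock: 44.87
tool_pos: [0.5438, -0.2255, 0.3032]
orientation: [180.0, -0.0, -156.0]
force: [-0.0, -0.1, -1.0]
opening: 0.0382
gripper_force: 30.0
```

>>> send_rows(deltas=[[[-0.002,0.021,0.0],-0.056],[[-0.004,0.042,0.0],-0.116],[[-0.007,0.064,0.0],-0.178],[[-0.009,0.087,0.0],-0.241],[[-0.011,0.11,0.0],-0.305]])

```text
clock: 45.28
tool_pos: [0.5161, -0.1411, 0.3034]
orientation: [180.0, -0.0, -128.4]
force: [0.2, -0.3, -1.9]
opening: 0.0378
gripper_force: 30.0
```

>>> send_rows(deltas=[[[-0.013,0.02,0.0],-0.065],[[-0.025,0.039,0.0],-0.128],[[-0.037,0.058,0.0],-0.19],[[-0.049,0.076,0.0],-0.249],[[-0.06,0.093,0.0],-0.306]])

```text
clock: 45.7
tool_pos: [0.488, -0.057, 0.3035]
orientation: [180.0, 0.0, -100.9]
force: [0.1, 0.1, -1.2]
opening: 0.0381
gripper_force: 30.0
```

>>> send_rows(deltas=[[[-0.016,0.01,0.0],-0.052],[[-0.031,0.018,0.0],-0.1],[[-0.045,0.026,0.0],-0.143],[[-0.056,0.032,0.0],-0.179],[[-0.065,0.038,0.0],-0.209]])

```text
clock: 46.12
tool_pos: [0.4684, -0.0003, 0.3035]
orientation: [180.0, 0.0, -82.2]
force: [0.3, -1.2, -1.7]
opening: 0.0381
gripper_force: 30.0
```

>>> send_rows(deltas=[[[0,0,0],0],[[0,0,0],0],[[0,0,0],0],[[0,0,0],0],[[0,0,0],0]])

```text
clock: 46.53
tool_pos: [0.469, -0.0013, 0.3033]
orientation: [180.0, -0.0, -82.4]
force: [-0.3, 0.0, -1.0]
opening: 0.0381
gripper_force: 30.0
```

>>> send_rows(deltas=[[[-0.001,0,0.014],0],[[-0.001,0,0.034],0],[[-0.001,0,0.056],0],[[-0.001,0,0.078],0],[[-0.001,0,0.096],0]])

```text
clock: 46.95
tool_pos: [0.4685, -0.0005, 0.2254]
orientation: [180.0, -0.0, -82.4]
force: [-0.5, 0.0, -1.8]
opening: 0.0378
gripper_force: 30.0
```

>>> send_rows(deltas=[[[0,0,0.016],0],[[0,0,0.03],0],[[0,0,0.042],0],[[0,0,0.052],0],[[0,0,0.06],0]])

```text
clock: 47.37
tool_pos: [0.4688, -0.0003, 0.1779]
orientation: [180.0, -0.0, -82.4]
force: [0.4, 0.0, -1.3]
opening: 0.0377
gripper_force: 30.0
```

>>> send_rows(deltas=[[[0,0,0.005],0],[[0,0,0.009],0],[[0,0,0.012],0],[[0,0,0.015],0],[[0,0,0.017],0]])

```text
clock: 47.78
tool_pos: [0.4689, -0.0, 0.165]
orientation: [-180.0, 0.0, -82.4]
force: [-0.2, 0.5, -2.9]
opening: 0.0384
gripper_force: 30.0
```

>>> send_rows(deltas=[[[0,0,0.001],0],[[0,0,0.002],0],[[0,0,0.003],0],[[0,0,0.003],0],[[0,0,0.003],0]])

```text
clock: 48.2
tool_pos: [0.4689, -0.0001, 0.1626]
orientation: [-180.0, 0.0, -82.4]
force: [-0.3, 0.3, -1.1]
opening: 0.0379
gripper_force: 30.0
```

>>> send_rows(deltas=[[[0,0,0.0005],0],[[0,0,0.001],0],[[0,0,0.001],0],[[0,0,0.001],0],[[0,0,0.001],0]])

```text
clock: 48.62
tool_pos: [0.4689, -0.0001, 0.1619]
orientation: [-180.0, 0.0, -82.4]
force: [-0.0, 0.4, -0.2]
opening: 0.038
gripper_force: 30.0
```

>>> send_rows(deltas=[[[0,0,0],0],[[0,0,0],0],[[0,0,0],0],[[0,0,0],0],[[0,0,0],0]], gripper=1)

```text
clock: 49.03
tool_pos: [0.4688, -0.0001, 0.1618]
orientation: [-180.0, 0.0, -82.4]
force: [0.2, 0.6, 0.8]
opening: 0.0658
gripper_force: 0.0
```

>>> send_rows(deltas=[[[0,0,0],0],[[0,0,0],0],[[0,0,0],0],[[0,0,-0.01],0],[[0,0,-0.03],0]])

```text
clock: 49.45
tool_pos: [0.4678, -0.0005, 0.1849]
orientation: [179.8, -0.0, -82.4]
force: [0.1, 0.2, 0.8]
opening: 0.0875
gripper_force: 0.0
```

>>> send_rows(deltas=[[[0,0,-0.03],0],[[0,0,-0.06],0],[[0,0,-0.09],0],[[0,0,-0.12],0],[[0,0,-0.14],0]])

```text
clock: 49.87
tool_pos: [0.4692, -0.0001, 0.301]
orientation: [-179.8, 0.0, -82.3]
force: [0.7, 0.8, -0.2]
opening: 0.0877
gripper_force: 0.0
```

>>> send_rows(deltas=[[[0.02,0.01,0],0],[[0.05,0.03,0],0],[[0.09,0.05,0],0],[[0.13,0.07,0],0],[[0.17,0.09,0],0]])

```text
clock: 50.28
tool_pos: [0.4146, -0.1456, 0.2987]
orientation: [-179.9, -0.0, -82.3]
force: [0.8, -0.6, -0.6]
opening: 0.0878
gripper_force: 0.0
```

>>> send_rows(deltas=[[[0.03,0.02,0],0],[[0.06,0.04,0],0],[[0.08,0.05,0],0],[[0.1,0.06,0],0],[[0.1,0.06,0],0]])

```text
clock: 50.7
tool_pos: [0.3775, -0.2321, 0.2984]
orientation: [-180.0, -0.0, -82.5]
force: [0.3, 0.9, -0.4]
opening: 0.0875
gripper_force: 0.0
```

```bash
python3 - <<'E'
from h import *
from plan import *
now()
t=snap('top'); S=snap('scene')
a=cv2.resize(t['color'][165:255,160:390],None,fx=3.4,fy=3.4,interpolation=cv2.INTER_CUBIC)
b=cv2.resize(S['color'][160:290,240:400],None,fx=2.2,fy=2.2,interpolation=cv2.INTER_CUBIC); d=cv2.resize(S['color'][310:390,190:270],(286,286),interpolation=cv2.INTER_CUBIC)
c=np.zeros((286,a.shape[1],3),np.uint8); c[:,:b.shape[1]]=b; c[:,360:646]=d
cv2.imwrite('pics/p5.png',np.vstack([a,c])[:,:,::-1])
for n,X in (('jar',(.4787,-.0656,.129)),('bottle',(.4695,-.0003,.157)),('brown',(.521,-.0045,.077)),('wd',(.459,.299,.076))):
    u=proj(t,X); print(n,((u-[160,165])*3.4).round(), ((proj(S,X)-[240,160])*2.2).round())
E
```

```text
now [ 0.3775 -0.2321  0.2984] [-1.800e+02 -2.000e-02 -8.248e+01] 50.7 0.0875
jar [638. 184.] [209.  54.]
bottle [537. 196.] [176.  79.]
brown [542. 128.] [131. 117.]
wd [ 92. 224.] [-40. 394.]
```

View pics/p5.png

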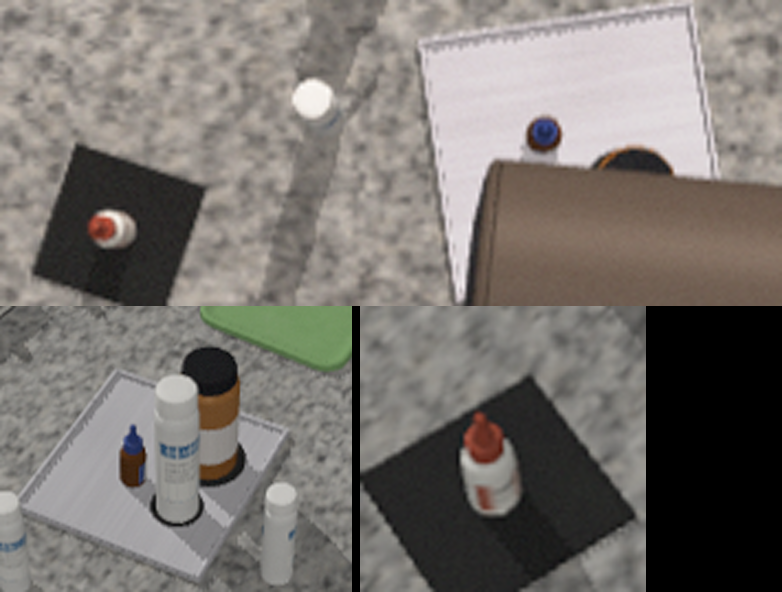

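The jar and tall bottle stand upright, each within its coaster's ring (scene caps (211,360) and (178,386) in the mosaic, matching the predictions). The brown dropper hasn't moved and the white dropper is on the mat centre.

```bash
python3 -c "
from plant import ctrl
print(ctrl.close_job())"
```

```text
the job is handed in; nothing more can be done
None
```

I handed the job in with the white dropper on the middle of the mat, the jar and the tall white bottle back upright on their own coasters, and the brown dropper where it was; the final pictures showed nothing knocked over, but the hand-in returned no verdict.

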